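# Tip used thermometers and torches through a spring-flap return box

## Robot

A 6-joint arm with a two-finger parallel gripper is mounted at the origin on a cart in front of the work surface, level with it; the furniture and walls round the work are solid. World frame = base frame: x ahead of the robot, y to its left, z up, the work surface at z = 0. Lengths are in m, angles in rad, forces in N, time in s.
With the tool pointing down it reaches from about 0.35 to 0.8 m from the base axis. Payload 7.3 kg.
Tool frame: the origin (TCP) lies midway between the tips of the shut fingers; the grasp point (between the pads) lies 19 mm behind it (bot.grip_depth is the distance from the TCP to the grasp point, in m); z points along the fingers, y is the direction in which the jaws open and shut (so a half turn about z gives the same grasp; the last joint's range is limited). The gripper opens to 85 mm and grips with 20 to 120 N. Pads are 22 mm wide; open, the fingers measure 114 mm over their backs; the gripper's body (76 mm by 85 mm) begins 54 mm behind the grasp point. The pads swing forward as they close: fully open they stand 13 mm farther back than shut.
Start: joints at [-1.476, 0.342, 1.524, -0, 1.275, -0.146], TCP at [0.125, -0.51, 0.231] pointing down, gripper open.
Joint ranges: [-2.53, 2.53], [-0.77, 2.02], [0.04, 2.7], [-1, 4.14], [0.28, 2.66], [-3.11, 3.11]. Speed limits (rad/s): [2.57, 2.57, 3.14, 3.14, 3.14, 3.14].

## Interface

Orientations are given as a rotation vector (axis times angle).
In Python, from cell import bot gives the robot as it stands. The module is installed in compiled form; this text tells all that it offers. Calls block until the motion is done:
- bot.goto(position, orientation): joint-space move of the TCP to a pose.
- bot.movel(position, rate=0.15, rotation=None): straight line of the TCP; rotation=None keeps the orientation; rate is the mean speed in m/s.
- bot.movej(angles): joint-space move.
- bot.command_gripper(opening): finger opening in m; the grip force is fixed at half the most; returns when the fingers have stopped.
- bot.sleep(seconds).
- bot.inverse_kinematics(position, orientation): joint angles nearest the present ones, or None.
- bot.snapshot(name): name is "side" or "top" or "wrist"; returns a dict with "img" (480x640x3 uint8, red, green, blue), "depth" (480x640 float32, m along the optical axis (not along the pixel's ray), 0 where there is no reading), "camera_matrix" (3x3 intrinsics, pixels), "k1" (the pictures are not rectified: a ray, as slopes to the right and down, at radius r is drawn at 1 + k1 r^2 times it, then the intrinsics apply), "R" (3x3) and "t" (3): a world point X has camera coordinates R X + t; the wrist camera has in their place "hand_eye" (4x4, takes a point from camera to tool coordinates, whose origin is the TCP and whose axes are the flange's). Camera axes: x right, y down, z forward; pixel columns grow to the right and rows downward; lengths in m; the calibration is good to about 2 mm. A picture is of the moment at which its call begins: read the wrist's pose just before it.
A pose or a line that the arm cannot do raises bot.Unreachable and nothing moves.
- bot.finish_job(): hands the job in, once; it reports no verdict.
Readings, each from a call of its own:
- bot.get_time(): time.
- bot.get_joints(): joint angles.
- bot.get_qd(): joint speeds.
- bot.get_effort(): joint torques, N m.
- bot.get_position(): TCP position.
- bot.get_tool_rot(): TCP orientation.
- bot.get_force(): force on the tool from outside, world axes, zero at the start.
- bot.get_moment(): the same for the moment, N m.
- bot.get_grip_width(): finger opening in m.
Only numpy, scipy, OpenCV 4.12 (cv2) and the standard library are available. Lean on these libraries where they do the work, as an engineer would, in place of code of your own. Each camera call takes 0.05 s, during which the arm holds its last target.

## Task

Clear the used thermometers and pen torches away into the white return box: pull the shutter plate straight up out of the guides on the front of the box and stand it in the slotted rack, and gather every thermometer and torch into the steel scoop. With all of them in the scoop, push the box's spring flap inward with the nose of the scoop (not with the gripper), tip them all through, then let the flap fall shut and set the empty scoop back down flat on its rubber mat. Leave the ballpoint pen and the other things where they are.

Things in the scene. Friction and masses are not known exactly. Their poses are not given: they have to be found in the camera images.
- return_box: fixed white box, 170 deep (x) x 150 wide (y) x 176 mm high, walls 5 mm; origin at the centre of its underside on the worktop, front facing its own -x, which points to the robot's right. Its front wall (outer face x = -85 mm) has an opening 112 mm wide (y -56 to 56), z 70 to 160 mm, closed by the spring flap. Inside, the floor is at z = 5 mm and the space is 160 x 140 mm. An end left lying on the sill holds the flap ajar: push it in with the scoop's nose
- ledge (a point): middle of the front top edge of the ledge below the opening, at (-101, 0, 68) mm in the box's frame; the ledge is 16 mm deep (x -101 to -85), as wide as the box and carries the shutter. At its ends two upright guides rise to z = 105 mm, each a groove 12 mm wide in x; 116 mm is clear between their front lips
- flap (a joint): angle (rad) of the thin steel spring flap (108 wide x 87 mm high) just behind the opening, hinged along its upper edge at x = -77, z = 158 mm in the box's frame; 0 = hanging shut, grows to 1.35 as its lower edge is pushed inward; a light spring shuts it (about 0.3 N at the lower edge to start, 1 N at 0.8 rad)
- shutter: loose plain aluminium plate, 128 wide (its y) x 145 high (its z) x 6 mm thick (its x), 200 g; origin at the middle of its lower edge. At the start it stands on the box's ledge, in the guides in front of the flap, and bars the opening; its upper edge stands 37 mm above the box's top, and its lower edge must rise 37 mm to leave the guides
- rack: fixed grey rack, 50 (x) x 100 (y) mm, for the shutter: one slot along its y, 16 mm wide and 90 mm long between two walls that reach 34 mm above the worktop; slot floor at z = 8 mm. Origin at the centre of the underside. The plate may overhang the slot's ends and lean in it
- mat: thin fixed black rubber mat, 175 (x) x 110 (y) x 3 mm, on which the scoop stands; origin at the centre of the underside
- scoop: loose steel scoop, about 300 g: a flat pan 150 long (x) x 90 wide (y, 84 inside), floor 3 mm, side walls 28 mm high, back wall 45 mm, no wall at the nose (x = +75 mm); origin at the centre of the pan's underside. At the start it stands on the mat, nose pointing roughly to the robot's left. Things slide out when it is tilted nose down 45 degrees or more; jog it if something sticks
- scoop_grip (a point): middle of the scoop's black bar handle, at (-115, 0, 50) mm in the scoop's frame; the bar is 18 mm thick (y), 28 mm high (z) and runs 80 mm along x behind the back wall (x -154 to -74 mm)
- scoop_lip (a point): middle of the scoop's nose edge, top of the floor, at (75, 0, 3) mm in the scoop's frame
- thermo_a: digital thermometer, white, 119 x 20 x 11 mm, 18 g; origin at the underside of its middle, long axis along its own y. One of the used ones (if present)
- thermo_b: digital thermometer, white, 119 x 20 x 11 mm, 18 g; origin at the underside of its middle, long axis along its own y. One of the used ones (if present)
- thermo_c: digital thermometer, white, 119 x 20 x 11 mm, 18 g; origin at the underside of its middle, long axis along its own y. One of the used ones (if present)
- torch_a: pen torch, slim aluminium-grey rod with a dark end, 134 x 15 x 17 mm, 50 g, does not roll; origin at the underside of its middle, long axis along its own y. One of the used ones (if present)
- torch_b: pen torch, slim aluminium-grey rod with a dark end, 134 x 15 x 17 mm, 50 g, does not roll; origin at the underside of its middle, long axis along its own y. One of the used ones (if present)
- pen: slim white and blue ballpoint pen, 145 x 11 x 9 mm, lying among the used things; a bystander, to be left alone; origin at the underside of its middle
- gauze: bystander: small flat gauze pack, 55 x 75 x 12 mm; origin at its underside

How it is judged:
By the outcome, as a careful person would: the job done as asked, in the order asked, and still so for the second after the job is handed in, with the robot touching nothing.
Of thermo_a, thermo_b, thermo_c, torch_a, torch_b only 3 to 5 are there at a start; the rules pass over those that are not, and their reading is None.
At some moment in a run one of thermo_a, thermo_b, thermo_c, torch_a, torch_b, scoop may be knocked a few centimetres aside while the robot is not near it.
It also fails if it takes over 210 s, if anything falls off the work surface, if the arm or the gripper's body presses on something with over 40 N, if the wrist force passes 120 N, or if a joint passes its speed limit or range.

## Working session

There is one attempt and no reset: what is moved stays moved. The work goes in short steps, each a Python script; the robot and the scene stay as the last script left them, time stands still between calls to the robot, and variables do not carry over. Pictures are saved under pics/ and viewed, and the job is handed in when it is done.

```bash
ls; mkdir -p pics
python3 - <<'E'
from cell import bot
import cv2,numpy as np
print(bot.get_time())
for n in ["side","top","wrist"]:
    s=bot.snapshot(n); cv2.imwrite(f"pics/a_{n}.png",s["img"][:,:,::-1]); np.savez(f"a_{n}.npz",**s)
    print(n,s["camera_matrix"].tolist(),s["k1"],s.get("R"),s.get("t"),s.get("hand_eye"))
print(bot.get_position(),bot.get_tool_rot(),bot.get_time())
E
```

```text
pics
0.0
side [[525.1933079003686, 0.0, 316.1634190615914], [0.0, 525.1933079003686, 238.77414474632957], [0.0, 0.0, 1.0]] -0.09663821534306063 [[ 0.93694602 -0.34941089  0.00664796]
 [-0.22049251 -0.60579584 -0.76445697]
 [ 0.2711369   0.71478909 -0.64464048]] [-0.54976445  0.16797914  0.99824013] None
top [[606.9105113876665, 0.0, 318.6826681408233], [0.0, 606.9105113876665, 250.21613758081517], [0.0, 0.0, 1.0]] 0.06249156614189648 [[ 0.11320791 -0.99356977  0.00175829]
 [-0.97309358 -0.11123193 -0.20178291]
 [ 0.20068098  0.02113244 -0.97942869]] [-0.15807655  0.58847528  1.06943792] None
wrist [[355.6938592493769, 0.0, 322.9807278470943], [0.0, 355.6938592493769, 235.36640341692254], [0.0, 0.0, 1.0]] -0.04124660699075261 None None [[-5.63407307e-04 -9.60961352e-01 -2.76682062e-01  6.94385181e-02]
 [ 9.99999088e-01 -8.81101195e-04  1.02390954e-03  1.20881471e-04]
 [-1.22772239e-03 -2.76681232e-01  9.60960971e-01 -1.42224822e-01]
 [ 0.00000000e+00  0.00000000e+00  0.00000000e+00  1.00000000e+00]]
[ 0.12519706 -0.50955461  0.230786  ] [-3.11770785e+00 -3.77211218e-01 -6.17899439e-05] 0.15
```

View pics/a_side.png

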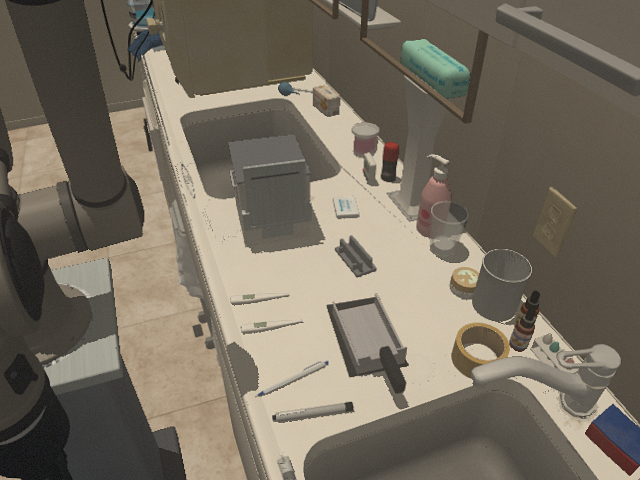

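View pics/a_top.png

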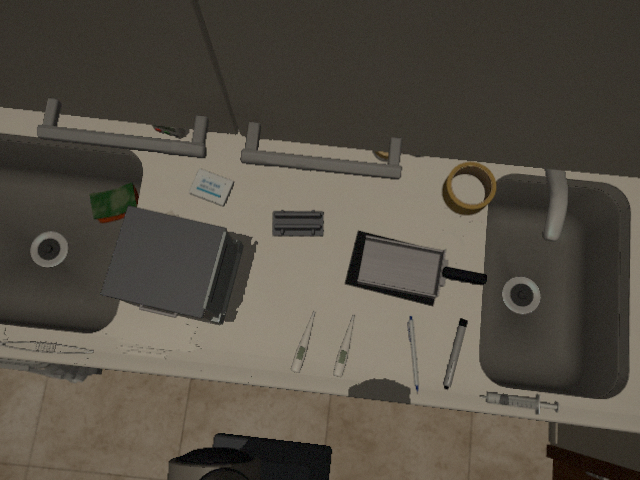

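View pics/a_wrist.png

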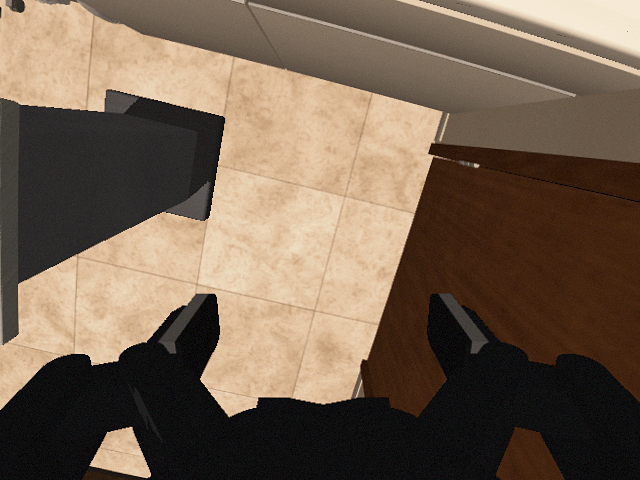

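The top view shows thermometers at (303,342) and (344,345), the pen at (413,353) and one torch at (455,353). It also shows the scoop on its mat at (400,268), the rack at (298,223), and the box with its shutter at (170,263). So three used things are present. Next I'll write helpers and measure.

```bash
cat > h.py <<'E'
from cell import bot
import cv2,numpy as np
from scipy.spatial.transform import Rotation as Ro
def snap(n,save=None):
    if n=="wrist":
        p=np.array(bot.get_position()); r=Ro.from_rotvec(bot.get_tool_rot()).as_matrix()
    s=dict(bot.snapshot(n))
    if n=="wrist":
        H=np.array(s["hand_eye"]); Rw=r@H[:3,:3]; c=r@H[:3,3]+p
        s["R"]=Rw.T; s["t"]=-Rw.T@c
    if save: cv2.imwrite(f"pics/{save}.png",s["img"][:,:,::-1])
    return s
def norm(s,px):
    px=np.asarray(px,float).reshape(-1,1,2)
    return cv2.undistortPoints(px,np.array(s["camera_matrix"]),np.array([float(s["k1"]),0,0,0,0])).reshape(-1,2)
def plane(s,px,z):
    n=norm(s,px); R=np.array(s["R"]);t=np.array(s["t"])
    d=np.c_[n,np.ones(len(n))]@R; c=-R.T@t
    return c+d*((z-c[2])/d[:,2])[:,None]
def cloud(s):
    h,w=s["depth"].shape
    u,v=np.meshgrid(np.arange(w),np.arange(h))
    n=norm(s,np.c_[u.ravel(),v.ravel()]); d=s["depth"].ravel()[:,None]
    P=(np.c_[n,np.ones(len(n))]*d-np.array(s["t"]))@np.array(s["R"])
    P[d[:,0]==0]=np.nan
    return P.reshape(h,w,3)
def proj(s,P):
    P=np.atleast_2d(P)
    return cv2.projectPoints(P,cv2.Rodrigues(np.array(s["R"]))[0],np.array(s["t"]),np.array(s["camera_matrix"]),np.array([float(s["k1"]),0,0,0,0]))[0].reshape(-1,2)
E
python3 - <<'E'
from h import *
s=dict(np.load("a_top.npz",allow_pickle=True)); P=cloud(s)
for nm,(u,v) in dict(th1=(303,355),th2=(342,357),pen=(414,360),tor=(455,355),table=(400,200),scoopfl=(400,268),handle=(465,275),rack=(298,216),boxtop=(170,263),shut=(217,275),tbl2=(270,300)).items():
    print(nm,P[v,u].round(4), plane(s,(u,v),0.01)[0].round(4))
img=s["img"]
# white/thing masks: height > 4mm
z=P[:,:,2]
hm=np.clip(np.nan_to_num(z)*1000*1.2,0,255).astype(np.uint8)
cv2.imwrite("pics/height.png",cv2.applyColorMap(hm,cv2.COLORMAP_JET))
crop=cv2.resize(img[190:410,270:500],None,fx=3.4,fy=2.7)[:,:,::-1]
cv2.imwrite("pics/crop.png",cv2.resize(img[200:400,270:490],(770,700))[:600,:,::-1])
cv2.imwrite("pics/crop2.png",cv2.resize(img[190:340,90:290],(800,600))[:,:,::-1])
E
```

```text
th1 [ 0.4101 -0.0829  0.0142] [ 0.4102 -0.0827  0.01  ]
th2 [ 0.4149 -0.1558  0.0094] [ 0.4148 -0.1558  0.01  ]
pen [ 0.4249 -0.2903  0.0086] [ 0.4249 -0.29    0.01  ]
tor [ 0.4428 -0.3646  0.013 ] [ 0.443  -0.3652  0.01  ]
table [ 0.734  -0.2382  0.003 ] [ 0.7318 -0.2375  0.01  ]
scoopfl [ 0.5959 -0.2493  0.0097] [ 0.5959 -0.2493  0.01  ]
handle [ 0.5852 -0.361   0.069 ] [ 0.5965 -0.3743  0.01  ]
rack [ 0.6716 -0.0422  0.0289] [ 0.6766 -0.041   0.01  ]
boxtop [0.5295 0.1488 0.176 ] [0.5553 0.1929 0.01  ]
shut [0.5153 0.0651 0.1974] [0.5422 0.0997 0.01  ]
tbl2 [ 0.5067 -0.0071  0.0018] [ 0.5058 -0.0078  0.01  ]
```

View pics/height.png

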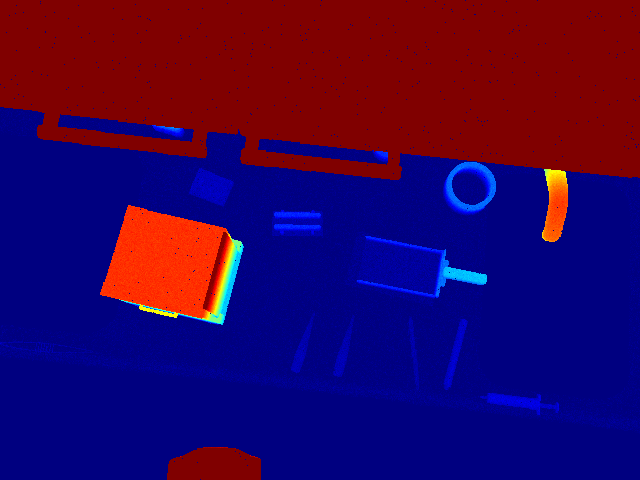

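View pics/crop2.png

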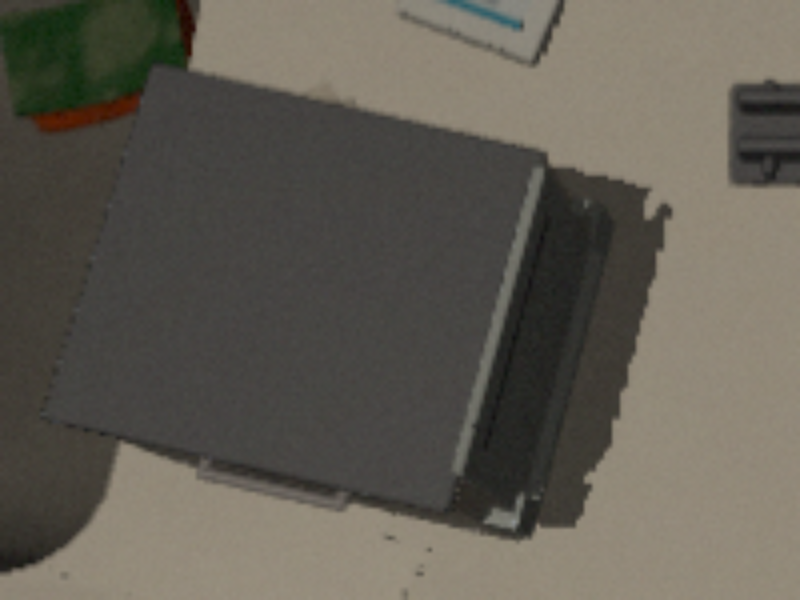

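View pics/crop.png

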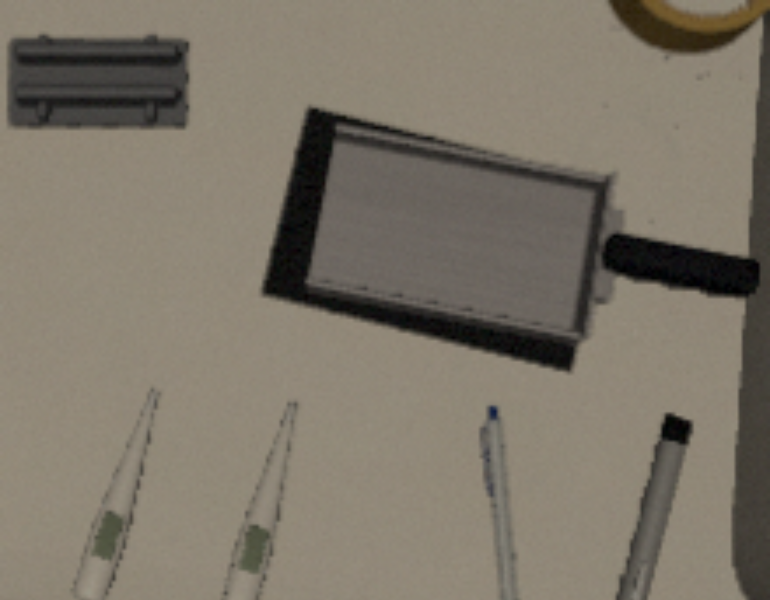

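The crops show the box top face, with the shutter's top edge as the light strip right of it, the rack with two walls, the scoop tilted about 10° on its mat, and the thermometer tips pointing away from the robot. Next I'll measure them.

```bash
cat > meas.py <<'E'
from h import *
def rect(P2):
    c,(a,b),an=cv2.minAreaRect(P2.astype(np.float32)[:, :2].copy()*1000)
    an=np.radians(an)
    if a<b: a,b=b,a; an+=np.pi/2
    an=(an+np.pi/2)%np.pi-np.pi/2
    return np.array(c)/1000,a,b,np.degrees(an)   # angle of the long axis
def comps(mask,minA=15):
    n,l,st,ce=cv2.connectedComponentsWithStats(mask.astype(np.uint8),connectivity=8)
    return [(l==i,st[i]) for i in range(1,n) if st[i][4]>=minA]
E
python3 - <<'E'
from meas import *
s=dict(np.load("a_top.npz",allow_pickle=True)); P=cloud(s); z=P[:,:,2]
print("cam",-(s["R"].T@s["t"]))
ok=(P[:,:,0]<0.76)&(P[:,:,0]>0.3)
def show(nm,m,zz=None,minA=15):
    for c,st in comps(m&ok,minA):
        Q=P[c]; 
        if zz is not None:
            v,u=np.nonzero(c); Q=plane(s,np.c_[u,v],zz)
        print(nm,st[:5],[np.round(x,4) for x in rect(Q)],"z",np.nanpercentile(z[c],[5,50,95]).round(4))
reg=np.zeros_like(ok)
r=reg.copy(); r[190:340,90:260]=1
show("boxtop",r&(z>.168)&(z<.182),0.176,100)
show("shutter",r&(z>.183)&(z<.225))
r=reg.copy(); r[200:245,265:330]=1
show("rackwalls",r&(z>.02)&(z<.045),0.034)
show("rackall",r&(z>.004)&(z<.045))
r=reg.copy(); r[225:310,340:500]=1
show("scoop hi",r&(z>.02)&(z<.056))
show("handle",r&(z>.058),0.067)
r=reg.copy(); r[305:395,280:480]=1
g=cv2.cvtColor(s["img"],cv2.COLOR_RGB2HSV)
show("items",r&(z>.006)&(z<.03))
E
```

```text
cam [ 0.37592118 -0.11420266  1.16646038]
boxtop [ 100  205  127  114 9414] [array([0.5326, 0.1583]), np.float64(173.8163), np.float64(156.2599), np.float64(83.0879)] z [0.1734 0.1764 0.1794]
shutter [203 232  26  79 579] [array([0.521 , 0.0676]), np.float64(126.4246), np.float64(7.5592), np.float64(-6.0557)] z [0.1864 0.2102 0.2154]
rackwalls [274 210  47   8 277] [array([ 0.675, -0.04 ]), np.float64(88.6932), np.float64(13.9548), np.float64(-83.4587)] z [0.0217 0.0323 0.0365]
rackwalls [274 224  47  10 266] [array([ 0.6455, -0.0436]), np.float64(88.3407), np.float64(17.7606), np.float64(-83.4687)] z [0.0213 0.0323 0.0374]
rackall [ 271  209   53   29 1269] [array([ 0.6646, -0.0401]), np.float64(102.4598), np.float64(56.6457), np.float64(-85.3015)] z [0.0058 0.014  0.0361]
scoop hi [357 236 127  62 840] [array([ 0.5934, -0.2854]), np.float64(228.869), np.float64(92.9979), np.float64(85.5887)] z [0.0221 0.0342 0.0518]
handle [443 267  44  17 436] [array([ 0.5853, -0.3607]), np.float64(79.2638), np.float64(19.0808), np.float64(84.9849)] z [0.0617 0.0669 0.0707]
items [291 317  22  56 418] [array([ 0.4307, -0.0802]), np.float64(106.3725), np.float64(18.9724), np.float64(-10.3204)] z [0.0068 0.01   0.0138]
items [333 317  21  60 419] [array([ 0.4356, -0.1583]), np.float64(113.1587), np.float64(18.6703), np.float64(-8.5446)] z [0.0068 0.01   0.0138]
items [407 317  12  73 263] [array([ 0.4387, -0.2889]), np.float64(132.8849), np.float64(11.7106), np.float64(12.0249)] z [0.0064 0.0088 0.0119]
items [443 319  25  71 559] [array([ 0.4448, -0.3655]), np.float64(134.4306), np.float64(17.4367), np.float64(-10.9464)] z [0.0087 0.0141 0.0186]
```

Run:
```python
from meas import *
s=dict(np.load("a_top.npz",allow_pickle=True)); P=cloud(s); z=P[:,:,2]
A=plane(s,[(358.6,230.6),(345.1,283.7),(433.4,306)],0.003); print(A.round(4))
print("mat sides",np.linalg.norm(A[0]-A[1]),np.linalg.norm(A[2]-A[1]), "x angle",np.degrees(np.arctan2(*(A[1]-A[2])[[1,0]])))
# rack wall tops
r=np.zeros(z.shape,bool); r[200:245,265:330]=1
for c,st in comps(r&(z>.029)&(z<.042)):
    v,u=np.nonzero(c); print("rack top",[np.round(x,4) for x in rect(plane(s,np.c_[u,v],.034))])
c=r&(z>.004)
# box edges, shutter direction
r[:]=0; r[190:340,90:260]=1
c=comps(r&(z>.190)&(z<.225))[0][0]; Q=P[c]; print("shutter",np.nanmean(Q,0), rect(Q), np.nanmax(Q[:,2]))
# IK check
def fr(ang): c,s_=np.cos(ang),np.sin(ang); return np.array([[c,-s_,0],[s_,c,0],[0,0,1.]])
bx=np.radians(83.9); RB=fr(bx); bo=np.array([.5326,.1583,0])
for th in (0,25,50,55,60):
  for tilt in (0,15,25,35):
    for flip in (0,1):
      t=np.radians(th); a=np.radians(tilt)
      S=Ro.from_euler('y',t).as_matrix()        # scoop in box frame, nose down
      lip=np.array([-.065,0,.067])
      g=lip+S@np.array([-.19,0,.047])
      # tool in scoop frame: z axis = (sin a,0,-cos a)
      tz=np.array([np.sin(a),0,-np.cos(a)]); ty=np.array([0,1,0])*(1 if flip else -1); tx=np.cross(ty,tz)
      T=np.c_[tx,ty,tz]; Rw=RB@S@T; tcp=RB@g+bo+Rw[:,2]*bot.grip_depth
      q=bot.inverse_kinematics(tcp,Ro.from_matrix(Rw).as_rotvec())
      print(th,tilt,flip,None if q is None else np.round(q,2))
```

```text
[[ 0.6624 -0.1628  0.003 ]
 [ 0.5544 -0.1474  0.003 ]
 [ 0.5308 -0.3199  0.003 ]]
mat sides 0.10913897621147853 0.17410763803368356 x angle 82.22195448349123
rack top [array([ 0.6731, -0.0403]), np.float64(88.6936), np.float64(9.9589), np.float64(-83.4697)]
rack top [array([ 0.6504, -0.043 ]), np.float64(88.3406), np.float64(7.9094), np.float64(-83.4652)]
shutter [0.51963067 0.06675835 0.20798639] (array([0.52103564, 0.06780361]), 126.44237518310547, 7.354183673858643, np.float64(-6.538024902343743)) 0.21770857781715117
0 0 0 [-0.34  0.48  1.73  0.    0.93 -0.23]
0 0 1 [-0.34  0.48  1.73  0.    0.93  2.91]
0 15 0 [-0.48  0.51  1.71  0.28  1.04 -0.53]
0 15 1 [-0.48  0.51  1.71  0.28  1.04  2.61]
0 25 0 [-0.56  0.55  1.69  0.43  1.14 -0.69]
0 25 1 [-0.56  0.55  1.69  0.43  1.14  2.46]
0 35 0 [-0.63  0.61  1.67  0.55  1.25 -0.81]
0 35 1 [-0.63  0.61  1.67  0.55  1.25  2.33]
25 0 0 [-0.02  0.43  1.65 -0.48  1.15  0.31]
25 0 1 [-0.02  0.43  1.65 -0.48  1.15 -2.84]
25 15 0 [-0.16  0.39  1.65 -0.2   1.1   0.03]
25 15 1 None
25 25 0 [-0.26  0.38  1.65 -0.    1.12 -0.16]
25 25 1 [-0.26  0.38 
[... 514 characters left out ...]
  1.6   0.64]
55 0 1 [ 0.32  0.6   1.46 -0.84  1.6  -2.5 ]
55 15 0 [ 0.24  0.5   1.47 -0.65  1.47  0.52]
55 15 1 [ 0.24  0.5   1.47 -0.65  1.47 -2.62]
55 25 0 [ 0.17  0.44  1.49 -0.51  1.4   0.42]
55 25 1 [ 0.17  0.44  1.49 -0.51  1.4  -2.73]
55 35 0 [ 0.09  0.39  1.5  -0.35  1.33  0.29]
55 35 1 [ 0.09  0.39  1.5  -0.35  1.33 -2.85]
60 0 0 [ 0.37  0.65  1.42 -0.89  1.68  0.67]
60 0 1 [ 0.37  0.65  1.42 -0.89  1.68 -2.47]
60 15 0 [ 0.3   0.54  1.44 -0.71  1.55  0.57]
60 15 1 [ 0.3   0.54  1.44 -0.71  1.55 -2.58]
60 25 0 [ 0.24  0.48  1.45 -0.57  1.46  0.48]
60 25 1 [ 0.24  0.48  1.45 -0.57  1.46 -2.66]
60 35 0 [ 0.16  0.42  1.47 -0.43  1.39  0.37]
60 35 1 [ 0.16  0.42  1.47 -0.43  1.39 -2.77]
```

```bash
cat >> h.py <<'E'
def Rt(yaw_y,tilt=0):
    """tool pointing down, jaw axis (tool y) at world angle yaw_y (rad)"""
    ty=np.array([np.cos(yaw_y),np.sin(yaw_y),0]); tz=np.array([0,0,-1.]); tx=np.cross(ty,tz)
    return Ro.from_matrix(np.c_[tx,ty,tz]).as_rotvec()
def st(tag=""):
    print(tag,"t",round(bot.get_time(),2),"p",np.round(bot.get_position(),4),"F",np.round(bot.get_force(),1),"w",round(bot.get_grip_width(),4))
E
python3 - <<'E'
from h import *
s=dict(np.load("a_top.npz",allow_pickle=True)); P=cloud(s)
for px in [(320,162),(120,140),(250,140),(398,150)]: print(px,P[px[1],px[0]].round(3))
for k in (83.7,83.7-180):
    q=bot.inverse_kinematics([.5208,.0677,.30],Rt(np.radians(k))); q2=bot.inverse_kinematics([.6617,-.0417,.25],Rt(np.radians(k-77.2)))
    print(k,None if q is None else np.round(q,2),None if q2 is None else np.round(q2,2))
E
```

```text
(320, 162) [ 0.555 -0.096  0.668]
(120, 140) [0.557 0.079 0.664]
(250, 140) [ 0.569 -0.033  0.666]
(398, 150) [ 0.576 -0.162  0.663]
83.7 [-0.02  0.3   1.4  -0.    1.45 -1.48] [-0.18  0.6   1.06  0.    1.49 -0.29]
-96.3 [-0.02  0.3   1.4  -0.    1.45  1.66] [-0.18  0.6   1.06 -0.    1.49  2.85]
```

Run:
```python
from h import *
r=Rt(np.radians(83.7))
bot.command_gripper(0.04)
bot.goto([.5208,.0677,.26],r); st()
s=snap("wrist","w1")
bot.movel([.5208,.0677,.186],0.08); st("down")
snap("side","s1")
```

```text
t 3.14 p [0.5209 0.0669 0.2599] F [-0.2  0.   0.1] w 0.0403
down t 4.27 p [0.5212 0.0677 0.1865] F [-0.   0.1 -0.7] w 0.0398
```

View pics/w1.png

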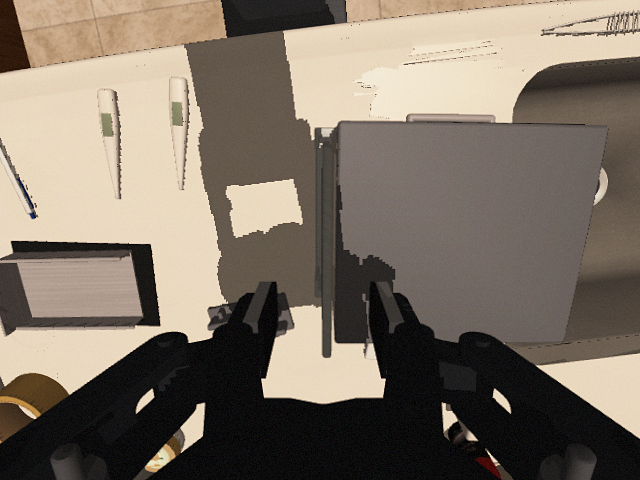

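View pics/s1.png

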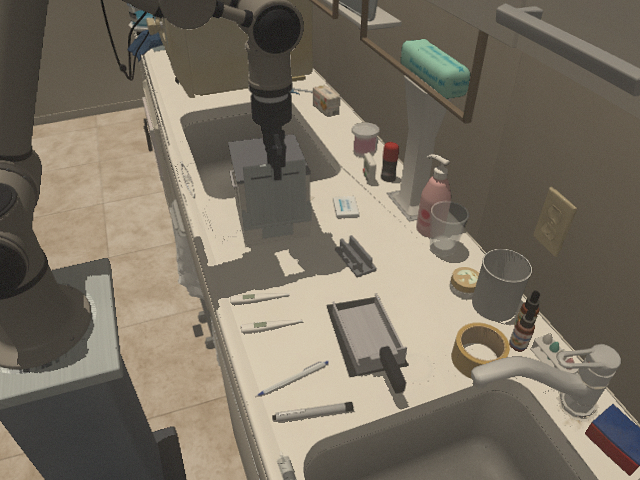

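The wrist view shows the shutter edge at column ~326, midway between the fingers (265 and 380). Next I'll grip it and lift.

Run:
```python
from h import *
bot.command_gripper(0.0); st("closed")
p=np.array(bot.get_position())
for dz in (.01,.03,.06,.09):
    bot.movel([p[0],p[1],.1865+dz],0.06); st("up")
snap("side","s2"); snap("top","t2")
```

```text
closed t 4.72 p [0.5211 0.0678 0.1864] F [0.5 0.2 2.7] w 0.005
up t 5.04 p [0.5212 0.0677 0.1968] F [-0.4  0.1 -2.1] w 0.0049
up t 5.53 p [0.5212 0.0678 0.2169] F [ 0.3  0.2 -2.6] w 0.005
up t 6.17 p [0.521  0.0678 0.2465] F [-0.   0.6 -2.7] w 0.0046
up t 6.83 p [0.521  0.0677 0.2765] F [ 0.7  1.  -1.7] w 0.0049
```

View pics/s2.png

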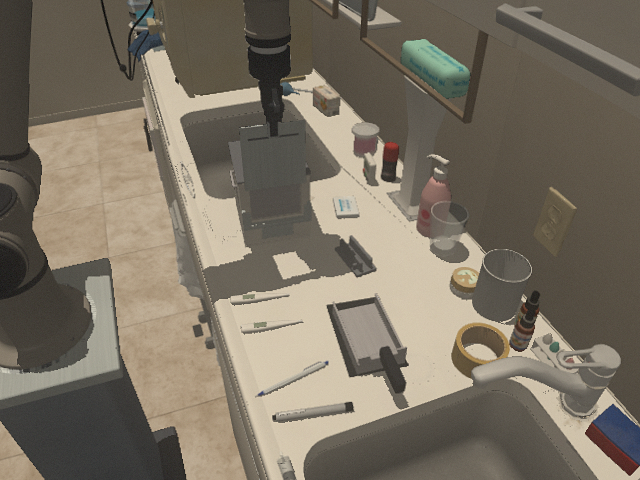

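The shutter is clear of the guides and hangs upright in the gripper. I'll move it to the rack.

Run:
```python
from h import *
r=Rt(np.radians(6.5))
bot.movel([.51,-.01,.2765],0.15)
bot.movel([.6617,-.0417,.2],0.15,r); st("above")
bot.movel([.6617,-.0417,.165],0.08); st()
snap("side","s3"); snap("top","t3");
```

```text
above t 9.1 p [ 0.6616 -0.0412  0.2002] F [-1.2 -0.1 -3.1] w 0.0049
 t 9.69 p [ 0.6618 -0.0417  0.1651] F [ 0.9 -0.3 -2. ] w 0.0048
```

View pics/s3.png

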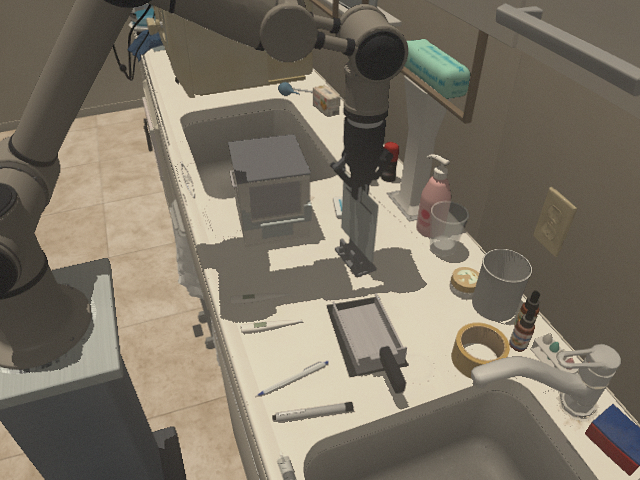

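View pics/t3.png

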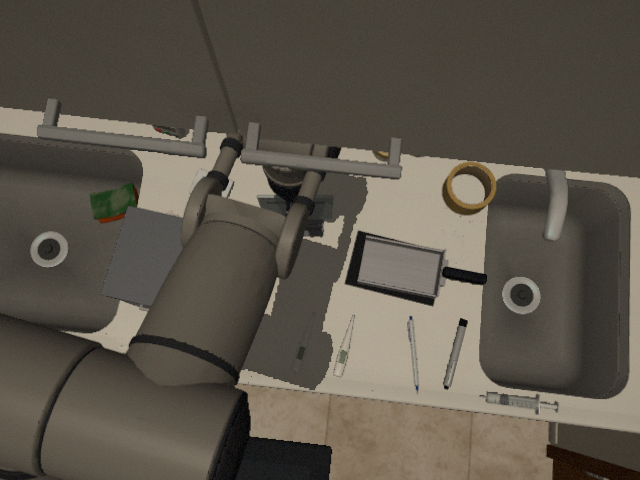

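Run:
```python
import cv2; im=cv2.imread("pics/s3.png"); cv2.imwrite("pics/s3z.png",cv2.resize(im[170:290,310:410],(500,600),interpolation=cv2.INTER_CUBIC))
```

```text
(no output)
```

View pics/s3z.png

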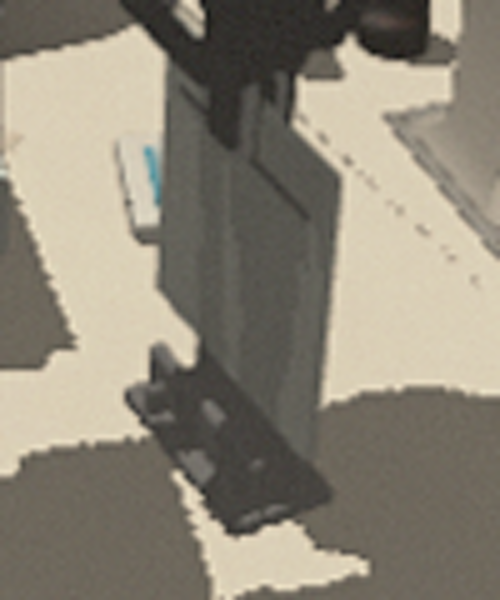

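Run:
```python
from meas import *
s=snap("side"); P=cloud(s)
X=P[150:290,310:410].reshape(-1,3); X=X[~np.isnan(X[:,0])]
r=np.radians(96.5); ey=np.array([np.cos(r),np.sin(r)]); ex=np.array([np.sin(r),-np.cos(r)])
c=np.array([.6617,-.0417]); a=(X[:,:2]-c)@ex; b=(X[:,:2]-c)@ey
m0=(abs(a)<.025)&(abs(b)<.075)
for lo in np.arange(0.005,.16,.01):
    m=m0&(X[:,2]>lo)&(X[:,2]<=lo+.01)
    if m.sum()>3: print(round(lo,3),m.sum(),"a med",np.round(np.percentile(a[m],[10,50,90])*1000,1),"b",np.round(np.percentile(b[m],[2,98])*1000,1))
```

```text
0.005 341 a med [-22.5 -13.   11.4] b [-48.8  49.5]
0.015 193 a med [-18.5 -13.4  10.7] b [-43.   42.7]
0.025 190 a med [-15.  -11.4   9.8] b [-43.9  43.3]
0.035 32 a med [-14.9 -12.7 -10.4] b [-40.6  41.8]
0.045 75 a med [-2.2 -1.3 -0.2] b [-63.   57.9]
0.055 118 a med [-2.5 -1.5 -0.1] b [-63.2  60.1]
0.065 124 a med [-2.6 -1.5 -0.2] b [-63.4  58.5]
0.075 138 a med [-2.4 -1.5 -0.2] b [-63.3  62. ]
0.085 133 a med [-2.5 -1.4 -0.3] b [-63.3  60.2]
0.095 132 a med [-2.7 -1.7 -0.2] b [-64.1  60.4]
0.105 131 a med [-2.7 -1.6 -0.4] b [-63.4  56.2]
0.115 139 a med [-2.8 -1.7 -0.4] b [-63.   58.5]
0.125 142 a med [-2.8 -1.5 -0.4] b [-63.   60.5]
0.135 148 a med [-2.8 -1.6 -0.5] b [-63.9  58.8]
0.145 145 a med [-2.8 -1.8 -0.4] b [-63.   60.3]
0.155 121 a med [-3.  -1.9 -0.4] b [-62.9  61.6]
```

Run:
```python
from h import *
x,y=.6602,-.0419
bot.movel([x,y,.165],0.05)
for z in (.14,.130,.1275):
    bot.movel([x,y,z],0.04); st("ins")
bot.command_gripper(0.03); bot.sleep(.3); st("rel")
bot.movel([x,y,.19],0.08); 
bot.movel([.5,-.1,.26],.3); st()
snap("side","s4"); snap("top","t4")
```

```text
ins t 10.87 p [ 0.6604 -0.0419  0.1402] F [-0.3 -0.5 -1.5] w 0.0047
ins t 11.27 p [ 0.66   -0.0418  0.1295] F [ 0.3  0.  -0.9] w 0.0051
ins t 11.52 p [ 0.6601 -0.0419  0.1274] F [ 0.2 -1.4 -1.8] w 0.0049
rel t 12.18 p [ 0.6602 -0.0419  0.1275] F [-0.6  0.3 -0.3] w 0.0298
 t 13.88 p [ 0.5007 -0.0998  0.2595] F [-0.6 -0.4 -0. ] w 0.0305
```

View pics/s4.png

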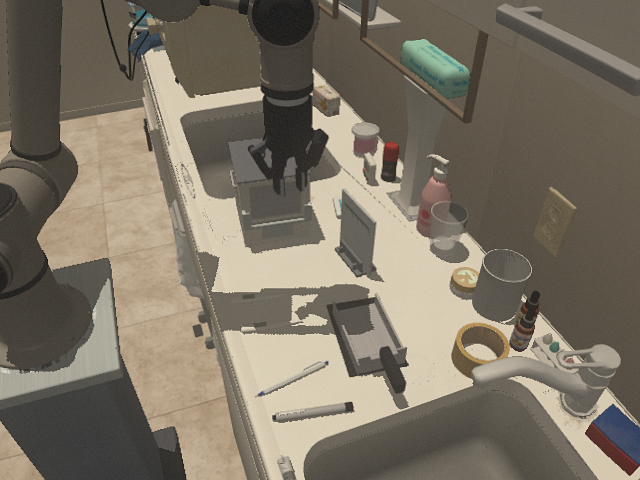

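View pics/t4.png

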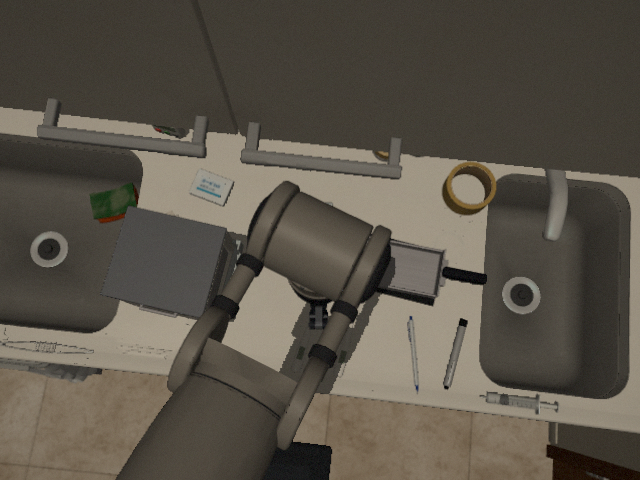

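The shutter stands upright in the rack at side (357,235). Now the nearest thermometer; I'll hover and look with the wrist camera.

Run:
```python
from meas import *
bot.command_gripper(0.05)
bot.goto([.44,-.12,.22],Rt(np.radians(80))); st()
s=snap("wrist","w5"); P=cloud(s); z=P[:,:,2]
ok=(P[:,:,0]>.36)&(P[:,:,0]<.52)&(P[:,:,1]<-.02)&(P[:,:,1]>-.25)&(z>.004)&(z<.02)
for c,stt in comps(ok,150):
    print(stt,[np.round(x,4) for x in rect(P[c])],np.nanpercentile(z[c],[50,95]))
```

```text
t 15.56 p [ 0.4402 -0.1201  0.2202] F [ 0.3 -0.1  0.4] w 0.0501
[ 352  132   21  117 1648] [array([ 0.4343, -0.0814]), np.float64(118.3919), np.float64(18.928), np.float64(-10.1098)] [0.0090444  0.01124435]
[ 275  148   20  115 1534] [array([ 0.4357, -0.1598]), np.float64(118.6569), np.float64(19.2143), np.float64(-11.5395)] [0.00920675 0.01134473]
```

View pics/w5.png

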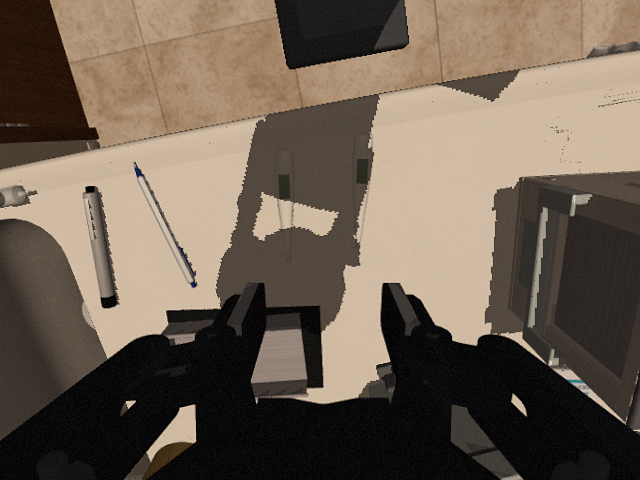

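```bash
cat >> meas.py <<'E'
def pick(c,ang,off=0.0,zt=.003,w=.045,ysel=90):
    a=np.radians(ang); g=np.array(c)+off*np.array([np.cos(a),np.sin(a)])
    r=Rt(a+np.radians(ysel))
    bot.command_gripper(w)
    bot.goto([g[0],g[1],.09],r); bot.movel([g[0],g[1],zt],.08); st("at")
    bot.command_gripper(0.0); st("closed")
    bot.movel([g[0],g[1],.10],.12); st("lift")
E
python3 - <<'E'
from meas import *
pick((.4343,-.0814),-10.1,-.012)
bot.sleep(.2)
bot.movel([.57,-.20,.17],.2,Rt(np.radians(-4.8))); st()
s=snap("wrist","w6"); np.savez("w6.npz",**s)
snap("side","s6")
E
```

```text
at t 17.68 p [ 0.4228 -0.0794  0.0034] F [-0.1  0.7 -0.4] w 0.0448
closed t 18.07 p [ 0.4227 -0.0793  0.0035] F [0.  1.2 5.5] w 0.0144
lift t 19.03 p [ 0.422  -0.0791  0.0995] F [0.5 0.2 0.4] w 0.0147
 t 20.86 p [ 0.5696 -0.1997  0.1697] F [0.7 1.2 0.1] w 0.0147
```

View pics/w6.png

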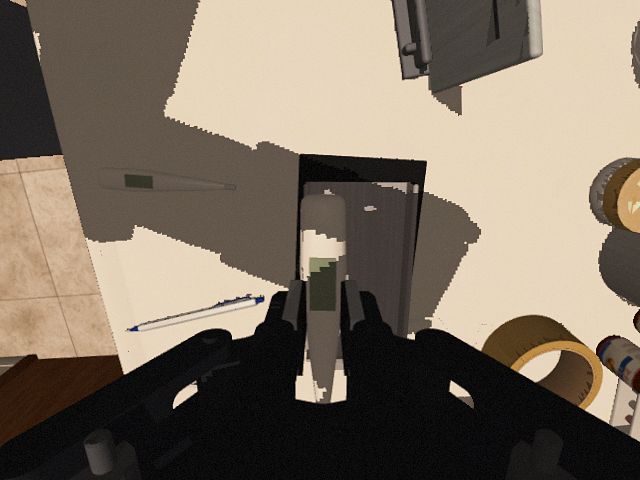

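View pics/s6.png

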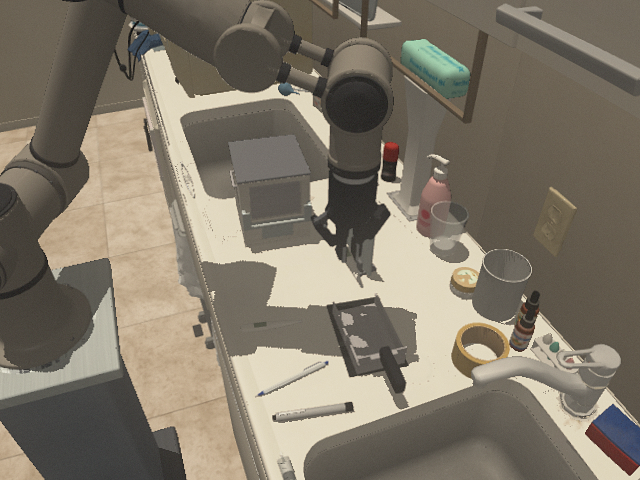

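The thermometer is held with its thick end toward the nose. The scoop is where I measured it, with its nose edge at wrist rows ~182. Cross-checking the scoop pose from that view.

Run:
```python
from meas import *
s=dict(np.load("w6.npz",allow_pickle=True)); P=cloud(s); z=P[:,:,2]
a=np.radians(85.2); ex=np.array([np.cos(a),np.sin(a)]); ey=np.array([-ex[1],ex[0]])
o=np.array([.5853,-.3607])+.114*ex; print("origin",o)
ok=(P[:,:,1]>-.33)&(P[:,:,1]<-.12)&(z<.045)&(z>.0235)&(P[:,:,0]>.5)&(P[:,:,0]<.7)
for c,stt in comps(ok,30):
    Q=P[c][:,:2]-o; print(stt, "x",np.round(np.percentile(Q@ex,[2,98])*1e3,1),"y",np.round(np.percentile(Q@ey,[5,50,95])*1e3,1),np.nanmedian(z[c]), [np.round(k,3) for k in rect(P[c])])
f=plane(s,[(303,182),(410,183)],.006)[:,:2]-o; print(f@ex,f@ey)
```

```text
origin [ 0.59483927 -0.24709981]
[303 184   6  13  68] x [67.4 76.1] y [41.7 44.  45.7] 0.03225706853943139 [array([ 0.557, -0.172]), np.float64(9.632), np.float64(4.061), np.float64(85.057)]
[ 401  184   18  154 1012] x [-58.1  73.9] y [-45.1 -42.5 -41.4] 0.03226271736405739 [array([ 0.639, -0.245]), np.float64(140.101), np.float64(4.947), np.float64(85.056)]
[306 336   4  21  55] x [-73.7 -60.1] y [42.2 44.1 45.2] 0.03306128908466446 [array([ 0.546, -0.311]), np.float64(15.06), np.float64(3.229), np.float64(84.526)]
[336 343   6  15  65] x [-73.  -71.4] y [13.7 15.5 17.5] 0.03619619212755612 [array([ 0.573, -0.318]), np.float64(4.885), np.float64(2.132), np.float64(-8.09)]
[0.07425285 0.07351016] [ 0.04697281 -0.04517007]
```

```bash
cat >> meas.py <<'E'
class Scoop:
    def __init__(s,o,ang):
        a=np.radians(ang); s.ex=np.array([np.cos(a),np.sin(a)]); s.ey=np.array([-s.ex[1],s.ex[0]]); s.o=np.array(o); s.ang=ang
        s.r=Rt(np.radians(ang-90))
    def w(s,x,y,z): return np.r_[s.o+x*s.ex+y*s.ey,z]
E
python3 - <<'E'
from meas import *
S=Scoop((.5945,-.2471),85.1)
bot.movel(S.w(.006,.012,.10),.2,S.r)
bot.movel(S.w(.006,.012,.0115),.08); st("low")
bot.command_gripper(.021); st("rel")
bot.movel(S.w(.006,.012,.06),.1)
bot.command_gripper(0.0)
bot.movel(S.w(.0,-.018,.06),.1)
bot.movel(S.w(.0,-.018,.011),.08); st("low2")
for y in (-.01,-.004,.002,.005):
    bot.movel(S.w(.0,y,.011),.05); st(f"push{y}")
bot.movel(S.w(.0,.0,.011),.05)
bot.movel(S.w(-.02,.0,.14),.15)
s=snap("wrist","w7"); st()
E
```

```text
low t 22.77 p [ 0.5835 -0.2403  0.0122] F [-0.3  0.7  0.9] w 0.0145
rel t 23.02 p [ 0.5833 -0.2402  0.0119] F [-0.5 -0.5  0.7] w 0.0213
low2 t 25.21 p [ 0.6126 -0.2487  0.0111] F [0.3 0.  0.2] w -0.0
push-0.01 t 25.52 p [ 0.6044 -0.2481  0.0116] F [-0.2 -1.  -0.6] w 0.0001
push-0.004 t 25.78 p [ 0.5983 -0.2475  0.0111] F [-0.4  0.5 -0.2] w 0.0
push0.002 t 26.05 p [ 0.5923 -0.2469  0.011 ] F [-0.3 -0.5  0.8] w 0.0001
push0.005 t 26.3 p [ 0.5894 -0.2467  0.011 ] F [-0.3  0.7  0.5] w 0.0003
 t 27.62 p [ 0.5922 -0.2665  0.1387] F [0.  0.2 0.7] w -0.0001
```

View pics/w7.png

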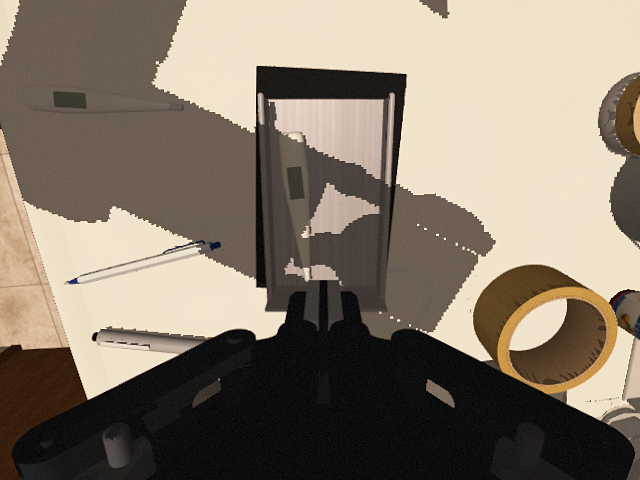

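Thermometer 1 lies in the pan along the near wall (wrist px 295,190), and the fingertips are slim. I'll re-measure thermometer 2 at (105,103) and pick it.

```bash
cat >> meas.py <<'E'
def items(s,xr=(.36,.52),yr=(-.45,-.02)):
    P=cloud(s); z=P[:,:,2]; out=[]
    ok=(P[:,:,0]>xr[0])&(P[:,:,0]<xr[1])&(P[:,:,1]>yr[0])&(P[:,:,1]<yr[1])&(z>.004)&(z<.03)
    for c,stt in comps(ok,150):
        R=rect(P[c]); out.append(R); print(stt,[np.round(x,4) for x in R],np.nanpercentile(z[c],[50,95]).round(4))
    return out
E
python3 - <<'E'
from meas import *
bot.command_gripper(.045)
bot.goto([.44,-.17,.2],Rt(np.radians(78.5)))
L=items(snap("wrist","w8"))
t=[l for l in L if 100<l[1]<125 and 15<l[2]<24 and np.linalg.norm(l[0]-[.4357,-.1598])<.08]
print(len(t))
if len(t)==1:
    pick(t[0][0],t[0][3],-.012)
    S=Scoop((.5945,-.2471),85.1)
    bot.movel(S.w(.006,-.021,.12),.2,S.r)
    np.savez("w9.npz",**snap("wrist","w9"))
E
```

```text
[ 323  139   21  122 1803] [array([ 0.4355, -0.1601]), np.float64(117.7973), np.float64(18.9163), np.float64(-10.4403)] [0.0091 0.0112]
[ 172  159   66  132 1215] [array([ 0.4351, -0.2879]), np.float64(142.9517), np.float64(12.2675), np.float64(10.3958)] [0.0072 0.009 ]
[ 19 185  44  26 731] [array([ 0.3716, -0.432 ]), np.float64(35.8901), np.float64(19.9424), np.float64(-89.9971)] [0.0172 0.0207]
[ 118  185   35  130 2011] [array([ 0.4442, -0.3635]), np.float64(133.8257), np.float64(15.1278), np.float64(-10.566)] [0.0133 0.0162]
1
at t 31.45 p [ 0.424  -0.1581  0.0034] F [0.2 0.4 0.4] w 0.0452
closed t 31.84 p [ 0.424  -0.1578  0.0036] F [0.1 1.7 5.2] w 0.0148
lift t 32.8 p [ 0.4233 -0.1577  0.0994] F [0.7 0.9 0.1] w 0.0143
```

View pics/w9.png

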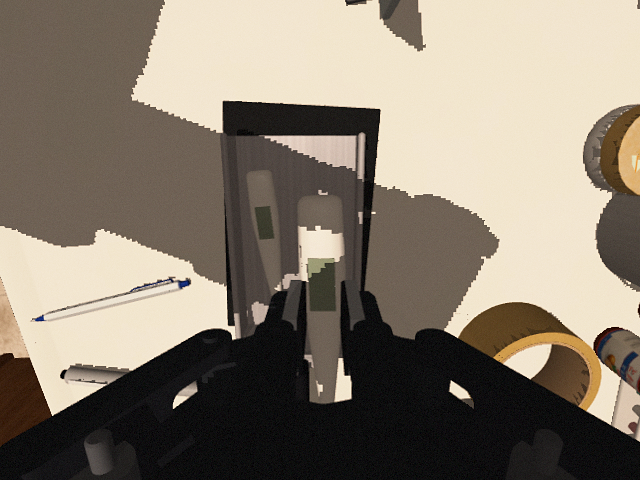

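```bash
cat >> meas.py <<'E'
def wall(s,S):
    P=cloud(s); z=P[:,:,2]; Q=(P[:,:,:2]-S.o); x=Q@S.ex; y=Q@S.ey
    m=(z>.026)&(z<.04)&(x>.02)&(x<.12)&(y<-.03)&(y>-.09)
    print("wall y",np.round(np.percentile(y[m],[5,50,95])*1e3,1),"xmax",np.round(np.percentile(x[m],98)*1e3,1)); return np.median(y[m]),np.percentile(x[m],98)
E
python3 - <<'E'
from meas import *
S=Scoop((.5945,-.2471),85.1)
y,x=wall(dict(np.load("w9.npz",allow_pickle=True)),S)
if abs(y+.043)<.004 and abs(x-.074)<.005:
    bot.movel(S.w(.006,-.020,.0115),.08); st("low")
    bot.command_gripper(.019); st("rel")
    bot.movel(S.w(.006,-.020,.10),.1)
    bot.movel(S.w(-.03,0,.16),.1); np.savez("w10.npz",**snap("wrist","w10"))
E
```

```text
wall y [-45.6 -43.5 -41.6] xmax 75.4
low t 35.98 p [ 0.6153 -0.243   0.0122] F [0.  0.  0.2] w 0.0148
rel t 36.21 p [ 0.615  -0.2429  0.0119] F [-0.6 -0.6  0.8] w 0.0189
```

View pics/w10.png

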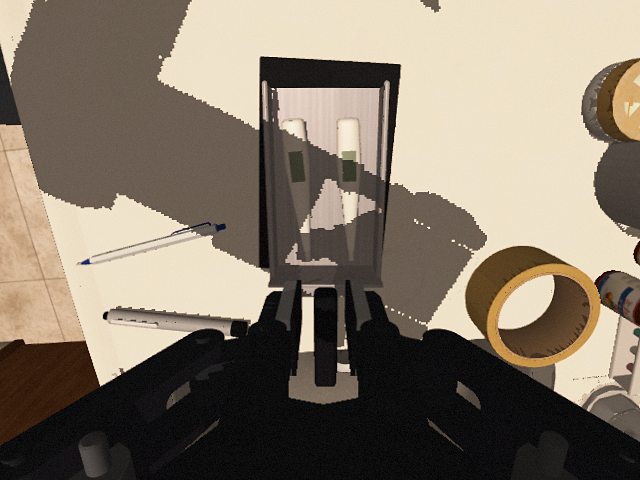

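Both thermometers lie in the pan at (296,190) and (348,185), with a gap between them at column ~322. The torch is next.

Run:
```python
from meas import *
s=dict(np.load("w10.npz",allow_pickle=True)); S=Scoop((.5945,-.2471),85.1)
Q=plane(s,[(307,125),(337,120),(304,155),(338,155),(305,180),(338,180)],.015)[:,:2]-S.o; print(np.round(np.c_[Q@S.ex,Q@S.ey]*1e3,1).tolist())
bot.command_gripper(.045)
bot.goto([.44,-.34,.2],Rt(np.radians(79)))
L=items(snap("wrist","w11"))
t=[l for l in L if 125<l[1]<138 and 13<l[2]<19 and np.linalg.norm(l[0]-[.4442,-.3635])<.08]
print(len(t))
if len(t)==1:
    pick(t[0][0],t[0][3],0,.008)
    bot.movel(S.w(0,.0,.13),.2,S.r); st()
    s=snap("wrist","w12"); np.savez("w12.npz",**s); wall(s,S)
```

```text
[[46.1, 13.3], [49.8, -9.9], [23.4, 15.9], [23.3, -10.9], [3.7, 15.4], [3.6, -11.1]]
[ 350  120   51  141 1173] [array([ 0.4344, -0.2881]), np.float64(143.2497), np.float64(11.3504), np.float64(10.0783)] [0.0072 0.0089]
[188 146  43  26 694] [array([ 0.3715, -0.4323]), np.float64(35.1005), np.float64(19.5105), np.float64(89.8001)] [0.0177 0.0205]
[ 291  147   18  138 1960] [array([ 0.4439, -0.3646]), np.float64(134.0034), np.float64(14.6828), np.float64(-10.8752)] [0.0133 0.0161]
1
at t 42.01 p [ 0.4442 -0.3649  0.0085] F [ 0.4  0.2 -0. ] w 0.0453
closed t 42.39 p [ 0.4442 -0.3648  0.0087] F [-0.5  0.2  5.9] w 0.0131
lift t 43.31 p [ 0.4435 -0.3642  0.0992] F [-0.4  0.4 -0.3] w 0.0125
 t 44.92 p [ 0.5941 -0.2473  0.1296] F [ 0.2 -0.6 -0.5] w 0.0127
wall y [-45.7 -43.5 -41.8] xmax 74.7
```

View pics/w12.png

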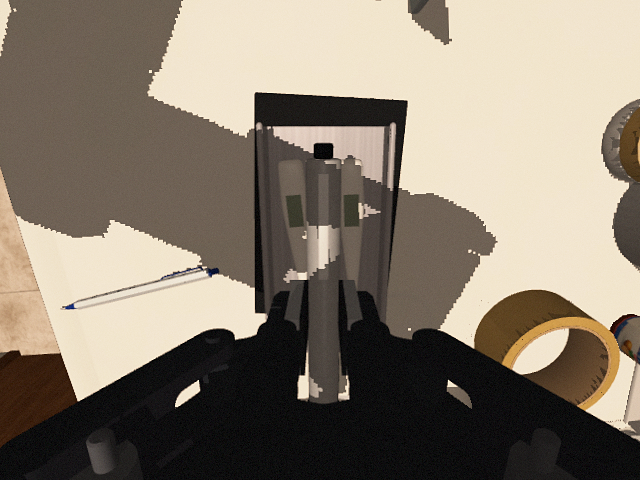

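View pics/w11.png

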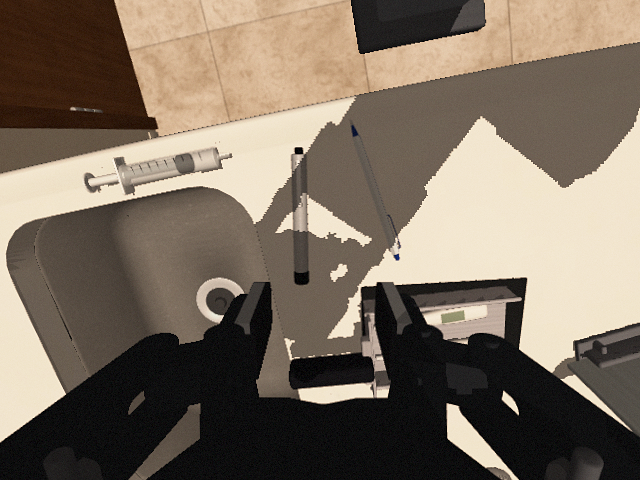

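Run:
```python
from meas import *
S=Scoop((.5945,-.2471),85.1)
bot.movel(S.w(-.001,.0022,.05),.1); bot.movel(S.w(-.001,.0022,.0205),.05); st("low")
bot.command_gripper(.024); bot.sleep(.2); st("rel")
bot.movel(S.w(-.001,.0022,.10),.1)
bot.movel(S.w(-.03,0.01,.16),.1); np.savez("w13.npz",**snap("wrist","w13")); snap("side","s13")
```

```text
low t 46.67 p [ 0.5923 -0.248   0.0205] F [-0.1  0.1 -0.9] w 0.0129
rel t 47.13 p [ 0.5923 -0.248   0.0207] F [-0.5  0.2 -0.3] w 0.0242
```

View pics/w13.png

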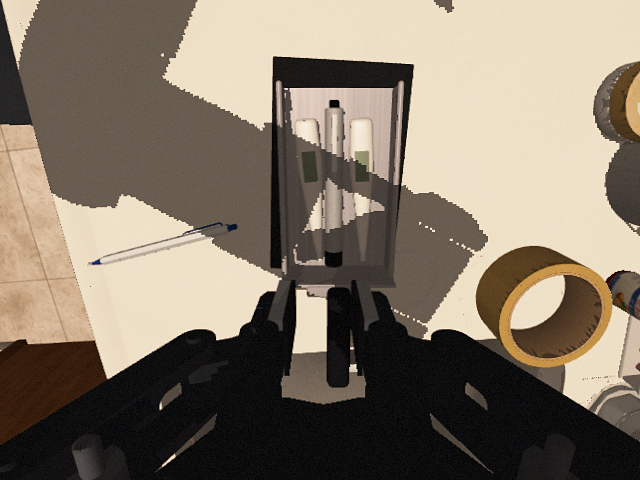

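View pics/s13.png

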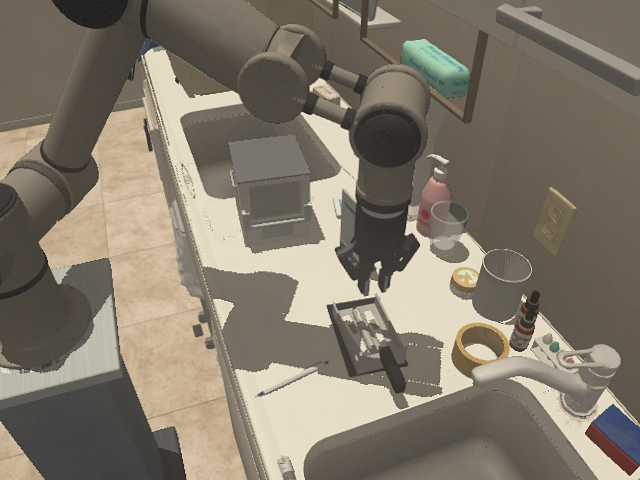

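All three lie side by side in the pan (w13: 309,165 / 334,180 / 361,160), and only the pen is left on the worktop. Next I'll check the handle pose and grip it with the tool pitched 25°.

```bash
cat >> meas.py <<'E'
TILT=np.radians(25); GX=-.107; GZ=.050
def scoop_pose(S_R,S_o):
    """TCP pos+rotvec for the scoop frame (R,o in world) with grip at (GX,0,GZ)"""
    tz=np.array([np.sin(TILT),0,-np.cos(TILT)]); ty=np.array([0,-1.,0]); tx=np.cross(ty,tz)
    Rw=S_R@np.c_[tx,ty,tz]
    return S_o+S_R@np.array([GX,0,GZ])+Rw[:,2]*bot.grip_depth, Ro.from_matrix(Rw).as_rotvec()
def Rz(a): return Ro.from_euler('z',a).as_matrix()
E
python3 - <<'E'
from meas import *
s=dict(np.load("w13.npz",allow_pickle=True)); P=cloud(s); z=P[:,:,2]
ok=(z>.058)&(z<.075)&(P[:,:,1]<-.3)&(P[:,:,0]>.54)&(P[:,:,0]<.64)
for c,stt in comps(ok,40): print(stt,[np.round(x,4) for x in rect(P[c])])
S=Scoop((.5945,-.2471),85.1); wall(s,S)
R=Rz(np.radians(85.1)); o=np.r_[S.o,.003]
bot.command_gripper(.05)
p,r=scoop_pose(R,o+[0,0,.09]); print(p)
bot.goto(p,r)
p,r=scoop_pose(R,o); bot.movel(p,.08); st("at")
snap("side","s14")
E
```

```text
[ 326  292   24   96 2160] [array([ 0.585 , -0.3606]), np.float64(79.8373), np.float64(18.1119), np.float64(85.157)]
wall y [-45.9 -43.7 -42. ] xmax 75.2
[ 0.58603544 -0.34583487  0.12605204]
at t 51.08 p [ 0.5863 -0.3461  0.0367] F [ 0.5 -0.8  0.6] w 0.0499
```

View pics/s14.png

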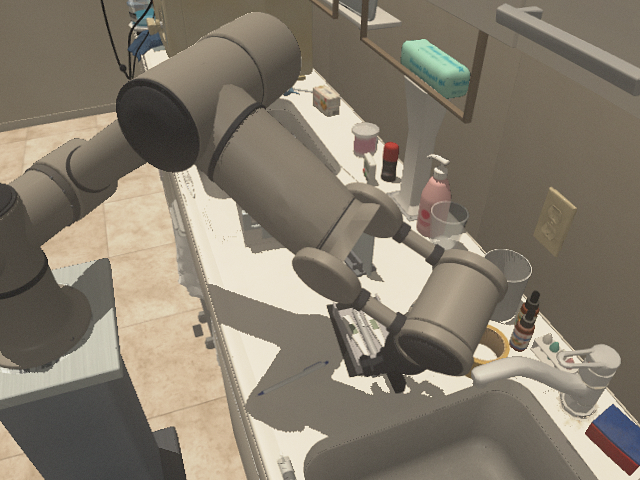

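```bash
cat >> meas.py <<'E'
def pan_tilt(s):
    """fit the two side-wall tops/pan floor relative to tool: print in tool frame"""
    P=cloud(s); p=np.array(bot.get_position()); R=Ro.from_rotvec(bot.get_tool_rot()).as_matrix()
    tz=np.array([np.sin(TILT),0,-np.cos(TILT)]); ty=np.array([0,-1.,0]); T=np.c_[np.cross(ty,tz),ty,tz]
    SR=R@T.T; o=p-R[:,2]*bot.grip_depth-SR@np.array([GX,0,GZ])
    Q=(P.reshape(-1,3)-o)@SR  # nominal scoop frame
    m=(abs(abs(Q[:,1])-.0435)<.004)&(Q[:,2]>.015)&(Q[:,2]<.05)&(Q[:,0]>-.05)&(Q[:,0]<.07)
    xs=np.arange(-.05,.07,.02)
    print("walltop z(mm) by x",[ (round(x*1e3),round(np.percentile(Q[m&(Q[:,0]>x)&(Q[:,0]<x+.02),2],85)*1e3,1)) for x in xs if (m&(Q[:,0]>x)&(Q[:,0]<x+.02)).sum()>5])
    m=(abs(Q[:,1])<.04)&(Q[:,2]>-.02)&(Q[:,2]<.035)
    return Q,SR,o
E
python3 - <<'E'
from meas import *
bot.command_gripper(0.0); st("closed")
s=snap("wrist","w15"); pan_tilt(s)
p=np.array(bot.get_position())
bot.movel(p+[0,0,.015],.03); st("up15"); bot.sleep(.3)
s=snap("wrist","w16"); pan_tilt(s)
bot.movel(p+[0,0,.10],.08); bot.sleep(.3); st("up100")
s=snap("wrist","w17"); pan_tilt(s); snap("side","s17"); print(bot.get_moment())
E
```

```text
closed t 51.51 p [ 0.5864 -0.3462  0.0366] F [ 1.  -1.4  2.4] w 0.0171
walltop z(mm) by x [(-50, np.float64(29.5)), (-30, np.float64(29.5)), (-10, np.float64(29.4)), (10, np.float64(29.4)), (30, np.float64(29.5)), (50, np.float64(29.1))]
up15 t 52.23 p [ 0.5863 -0.3461  0.0514] F [-0.4 -0.8 -3.9] w 0.0171
walltop z(mm) by x [(-50, np.float64(29.2)), (-30, np.float64(29.0)), (-10, np.float64(28.9)), (10, np.float64(28.8)), (30, np.float64(28.7)), (50, np.float64(28.3))]
up100 t 54.09 p [ 0.5863 -0.3461  0.1362] F [-0.  -0.3 -4.7] w 0.017
walltop z(mm) by x [(-50, np.float64(29.1)), (-30, np.float64(29.0)), (-10, np.float64(28.8)), (10, np.float64(28.8)), (30, np.float64(28.7)), (50, np.float64(28.3))]
[-0.81411787  0.0292218  -0.01987446]
```

View pics/w17.png

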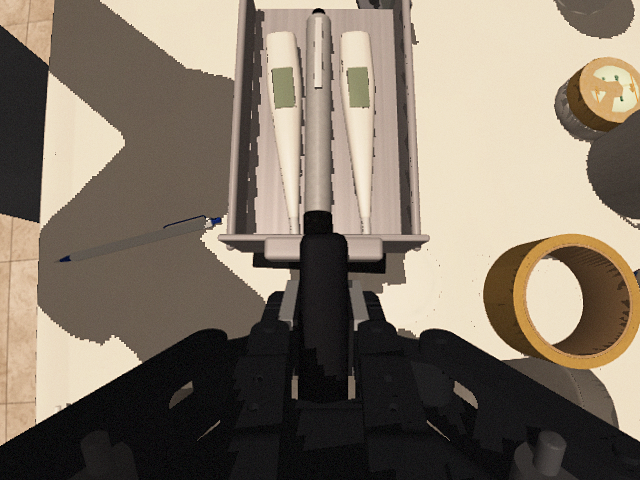

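View pics/s17.png

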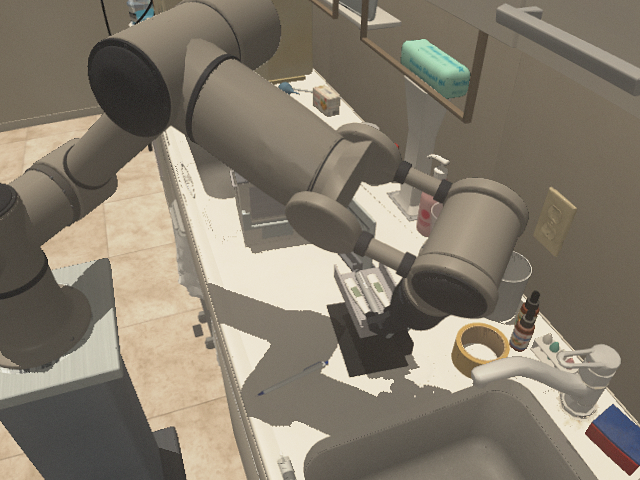

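The scoop is held rigidly with under 1 mm sag. I'll refine the box frame from a fresh top view.

Run:
```python
from meas import *
s=snap("top","t18"); P=cloud(s); z=P[:,:,2]
m=(z>.168)&(z<.184)&(P[:,:,1]>.03)&(P[:,:,1]<.28)&(P[:,:,0]>.4)&(P[:,:,0]<.65)
c=max(comps(m),key=lambda k:k[1][4])[0]
v,u=np.nonzero(c); Q=plane(s,np.c_[u,v],.176)[:,:2]
for a in (82.5,83,83.5,84,84.5):
    r=np.radians(a); ex=np.array([np.cos(r),np.sin(r)]); ey=np.array([-ex[1],ex[0]])
    x=Q@ex; y=Q@ey; lo,hi=np.percentile(x,[.5,99.5]); l2,h2=np.percentile(y,[.5,99.5])
    print(a,round(hi-lo,4),round(h2-l2,4),((lo+hi)/2*ex+(l2+h2)/2*ey).round(4))
# ledge / guides in box frame
o=np.array([.5315,.1575]); r=np.radians(83.7); ex=np.array([np.cos(r),np.sin(r)]); ey=np.array([-ex[1],ex[0]])
W=P[:,:,:2]-o; x=W@ex;y=W@ey
for zl,zh in ((.06,.075),(.098,.11)):
    mm=(z>zl)&(z<zh)&(x<-.06)&(x>-.12)&(abs(y)<.09)
    print(zl,mm.sum(),"x",np.percentile(x[mm],[2,50,98]).round(4),"y",np.percentile(y[mm],[2,50,98]).round(4))
```

```text
82.5 0.1709 0.1539 [0.5322 0.1582]
83 0.1709 0.1537 [0.5322 0.1582]
83.5 0.1709 0.1538 [0.5322 0.1582]
84 0.1709 0.1539 [0.5322 0.1582]
84.5 0.1709 0.1543 [0.5322 0.1582]
0.06 832 x [-0.1    -0.0897 -0.0778] y [-0.064   0.0002  0.0645]
0.098 217 x [-0.1002 -0.0852 -0.0767] y [-0.0739 -0.0012  0.0744]
```

View pics/t18.png

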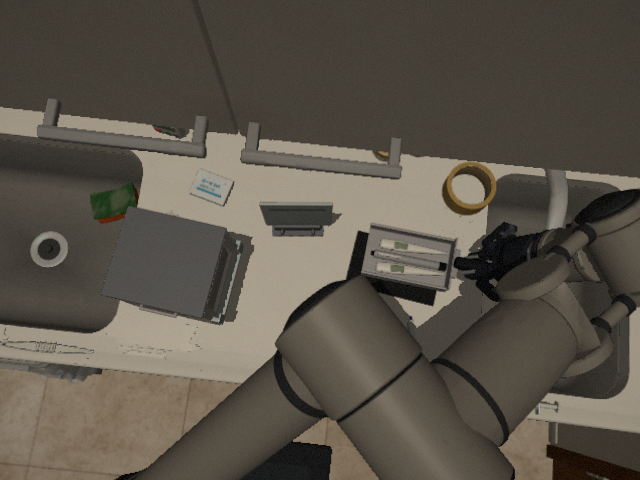

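The box frame holds: centre (0.5316, 0.1577), heading 83.7°, and the ledge symmetric at ±64 mm. Carrying the scoop to the flap, staying flat.

```bash
cat >> meas.py <<'E'
BO=np.array([.5316,.1577,0]); BA=np.radians(83.7)
def lip_pose(lx,lz,th):
    """lip at box-frame (lx,0,lz) m, nose down th deg"""
    SR=Rz(BA)@Ro.from_euler('y',np.radians(th)).as_matrix()
    o=BO+Rz(BA)@np.array([lx,0,lz])-SR@np.array([.075,0,.003])
    return scoop_pose(SR,o)
E
python3 - <<'E'
from meas import *
for a in [(-.2,.09,0),(-.15,.09,0),(-.06,.09,0),(-.06,.067,25),(-.06,.065,50),(-.06,.065,55),(-.11,.135,55)]:
    p,r=lip_pose(*a); q=bot.inverse_kinematics(p,r); print(a,p.round(3),None if q is None else np.round(q,2))
p,r=lip_pose(-.15,.09,0)
p0=np.array(bot.get_position())
bot.movel([p[0]+.03,p0[1]+.03,p[2]],.1); st()
bot.movel(p,.12,r); st("front"); bot.sleep(.2)
s=snap("wrist","w19"); snap("side","s19"); snap("top","t19")
E
```

```text
(-0.2, 0.09, 0) [ 0.491 -0.214  0.12 ] [-0.76  0.6   1.52  0.36  1.31 -0.79]
(-0.15, 0.09, 0) [ 0.496 -0.164  0.12 ] [-0.69  0.56  1.59  0.38  1.26 -0.74]
(-0.06, 0.09, 0) [ 0.506 -0.075  0.12 ] [-0.54  0.51  1.69  0.43  1.17 -0.65]
(-0.06, 0.067, 25) [ 0.509 -0.046  0.168] [-0.24  0.38  1.66 -0.    1.11 -0.13]
(-0.06, 0.065, 50) [0.515 0.01  0.218] [ 0.12  0.42  1.53 -0.44  1.32  0.37]
(-0.06, 0.065, 55) [0.517 0.023 0.225] [ 0.19  0.45  1.49 -0.51  1.39  0.44]
(-0.11, 0.135, 55) [ 0.511 -0.026  0.295] [ 0.1   0.36  1.43 -0.51  1.48  0.29]
 t 55.08 p [ 0.5266 -0.3165  0.1204] F [ 0.5 -0.3 -3.1] w 0.0173
front t 56.52 p [ 0.4963 -0.1652  0.12  ] F [ 0.3 -0.5 -3.7] w 0.0174
```

View pics/w19.png

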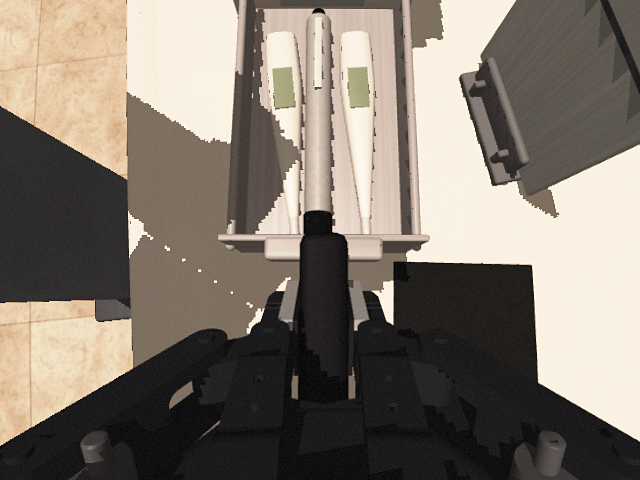

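View pics/s19.png

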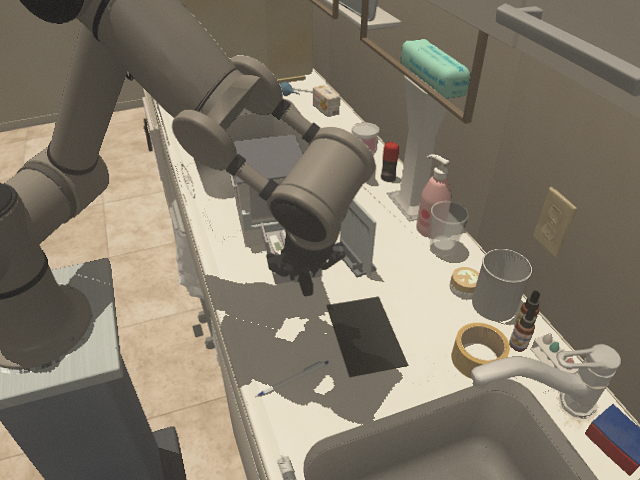

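View pics/t19.png

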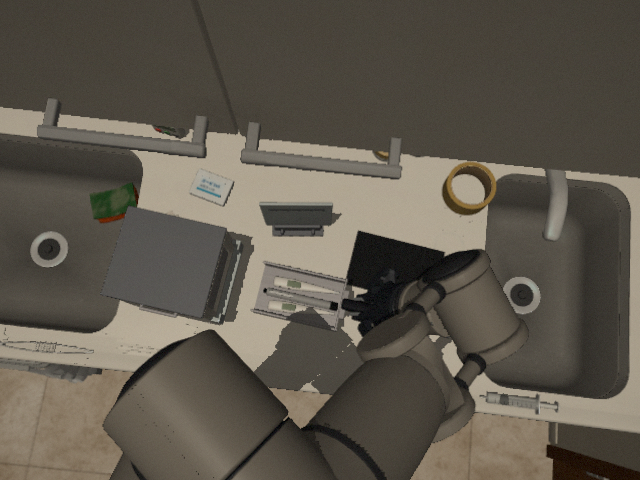

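Run:
```python
from meas import *
s=snap("top"); P=cloud(s); Q=(P-BO)@Rz(BA); x,y,z=Q[...,0],Q[...,1],Q[...,2]
m=(z>.104)&(z<.128)&(x>-.29)&(x<-.13)&(abs(y)<.07)
for lo,hi in((-.07,-.03),(.03,.07)):
    k=m&(y>lo)&(y<hi); print(k.sum(),"y",np.percentile(y[k],[5,50,95]).round(4),"xmax",np.percentile(x[k],98).round(4),"z",np.median(z[k]))
```

```text
237 y [-0.0464 -0.0439 -0.0425] xmax -0.153 z 0.11572159489682897
215 y [0.0404 0.0425 0.0443] xmax -0.1518 z 0.11619153391217522
```

The scoop's walls sit at y -43.9 / +42.5 mm in the box frame, so it is centred. Pushing the flap in.

Run:
```python
from meas import *
for lx in (-.11,-.085,-.07,-.06):
    p,r=lip_pose(lx,.09,0); bot.movel(p,.06,r); st(f"lip {lx}")
snap("top","t20"); snap("wrist","w20")
```

```text
lip -0.11 t 57.74 p [ 0.5005 -0.1248  0.1201] F [-0.4 -0.  -2.7] w 0.0174
lip -0.085 t 58.31 p [ 0.5032 -0.0996  0.1201] F [-0.6  0.3 -3.6] w 0.017
lip -0.07 t 58.71 p [ 0.5049 -0.0847  0.1201] F [-0.2 -1.1 -2.6] w 0.0174
lip -0.06 t 59.02 p [ 0.506  -0.0747  0.1201] F [ 0.2 -2.1 -4.3] w 0.0176
```

View pics/w20.png

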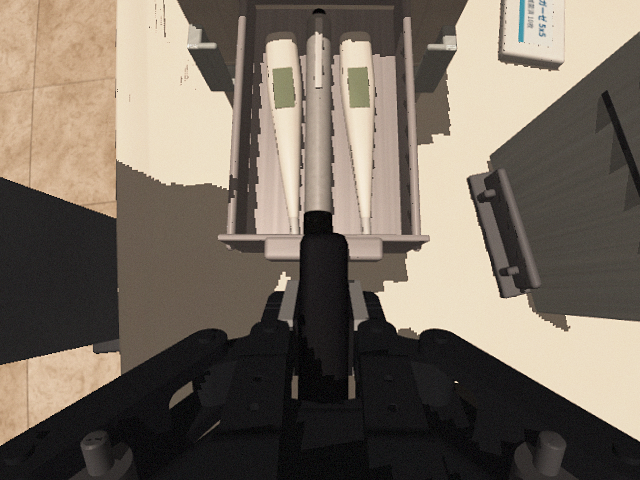

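View pics/t20.png

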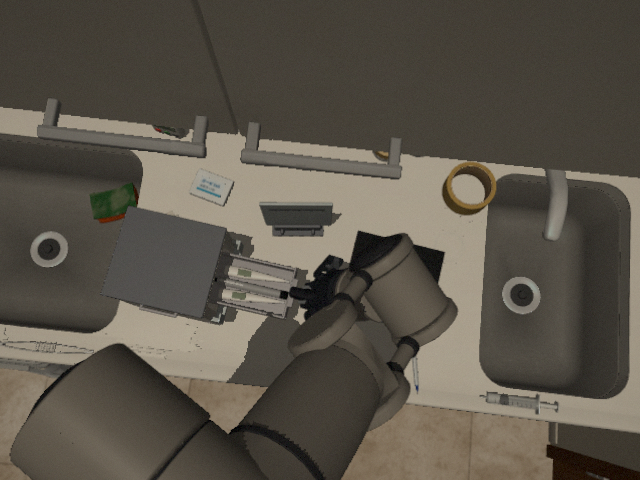

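The nose is in the opening, centred between the guides, and the flap yielded at ~2 N. Tipping.

Run:
```python
from meas import *
for th,lz in ((8,.087),(16,.083),(24,.079),(32,.075),(40,.071),(46,.068),(52,.066)):
    p,r=lip_pose(-.06,lz,th); bot.movel(p,.10,r); st(f"th {th}")
    f=np.linalg.norm(bot.get_force())
    if f>20: print("STOP",f); break
bot.sleep(.5); st()
snap("wrist","w21"); snap("top","t21"); snap("side","s21")
```

```text
th 8 t 59.49 p [ 0.5068 -0.0686  0.1413] F [ 0.4 -1.7 -4. ] w 0.0173
th 16 t 59.85 p [ 0.5073 -0.0598  0.1591] F [ 0.2 -1.7 -4. ] w 0.0172
th 24 t 60.22 p [ 0.5085 -0.0478  0.1761] F [ 0.1 -1.9 -3.8] w 0.0179
th 32 t 60.58 p [ 0.5102 -0.033   0.1916] F [-0.7 -1.4 -4.5] w 0.0176
th 40 t 60.95 p [ 0.5121 -0.0156  0.2048] F [-0.8 -1.3 -3.7] w 0.0175
th 46 t 61.27 p [ 0.5139 -0.001   0.2133] F [ 0.1 -0.7 -4.4] w 0.0171
th 52 t 61.59 p [0.5157 0.0147 0.2209] F [ 0.  -1.2 -4.4] w 0.0171
 t 62.09 p [0.5158 0.0148 0.2218] F [-0.  -1.2 -3. ] w 0.0174
```

View pics/w21.png

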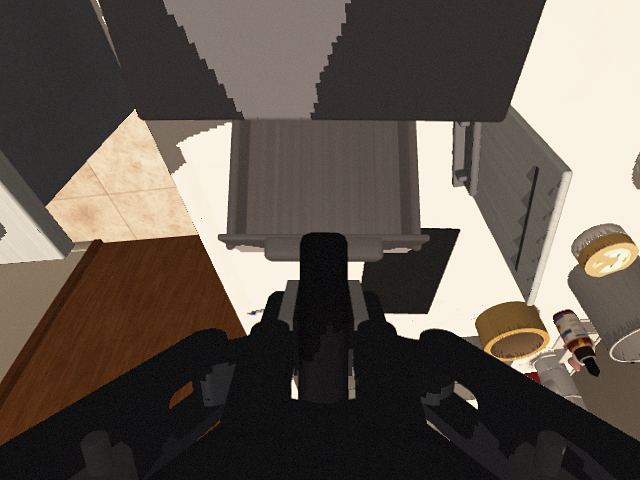

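View pics/s21.png

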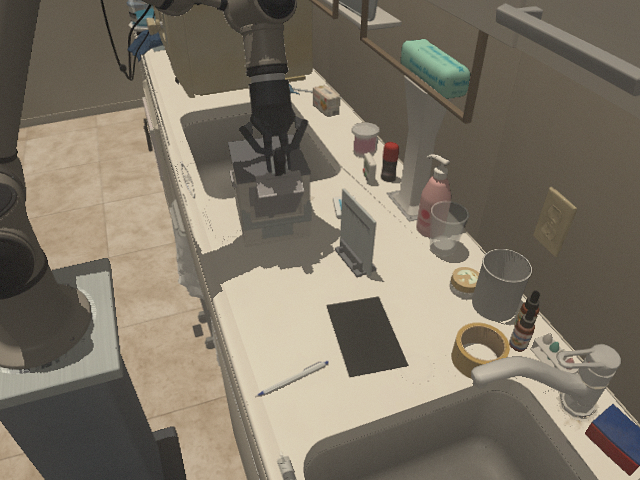

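The visible part of the pan is empty. A small jog in case something stuck, then I withdraw along the pan's slope.

Run:
```python
from meas import *
for a in ((-.06,.066,55),(-.067,.074,55),(-.06,.066,55),(-.067,.074,55)):
    p,r=lip_pose(*a); bot.movel(p,.2,r)
bot.sleep(.3); st("jog")
t=np.radians(55)
for d in (.02,.04,.07,.11):
    p,r=lip_pose(-.06-d*np.cos(t),.066+d*np.sin(t),55); bot.movel(p,.08,r); st(f"out {d}")
snap("wrist","w22"); snap("side","s22")
```

```text
jog t 63.54 p [0.516  0.0163 0.2338] F [-0.3 -0.8 -2.8] w 0.0172
out 0.02 t 63.81 p [0.5157 0.0116 0.2429] F [-0.2 -2.  -2.8] w 0.0172
out 0.04 t 64.21 p [5.144e-01 1.000e-04 2.593e-01] F [-0.8 -0.6 -2.9] w 0.0171
out 0.07 t 64.73 p [ 0.5124 -0.0168  0.2835] F [ 0.6 -0.3 -3.5] w 0.0173
out 0.11 t 65.38 p [ 0.5099 -0.0396  0.3162] F [ 0.   0.5 -3.3] w 0.0171
```

View pics/w22.png

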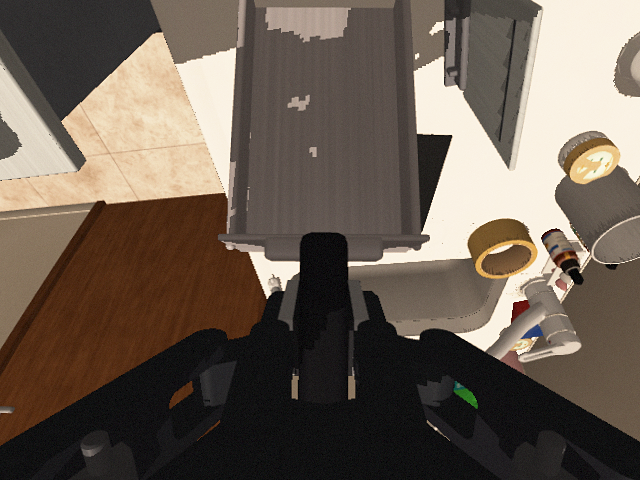

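View pics/s22.png

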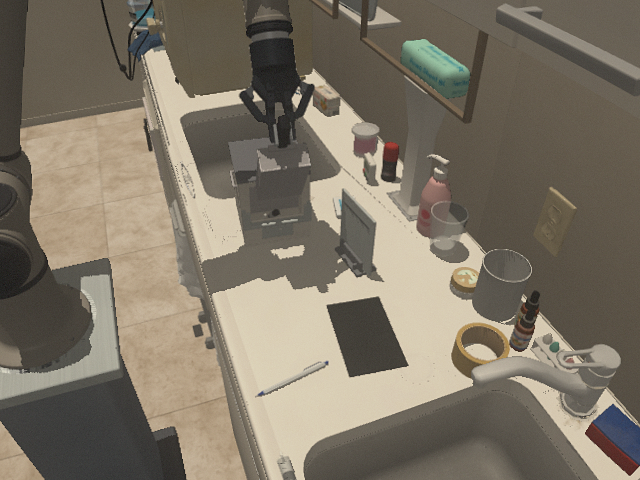

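The scoop is empty, but the side view shows a dark dot at (277,213) by the sill, which could be the torch's end. I'll back off level and look closely.

Run:
```python
from meas import *
t=np.radians(55)
p,r=lip_pose(-.17,.16,35); bot.movel(p,.15,r)
p,r=lip_pose(-.22,.16,0); bot.movel(p,.2,r); st()
s=snap("side","s23"); np.savez("s23.npz",**s); w=snap("wrist","w23"); snap("top","t23")
cv2.imwrite("pics/s23z.png",cv2.resize(s["img"][120:260,210:330],(600,600),interpolation=cv2.INTER_CUBIC)[:,:,::-1])
```

```text
t 67.15 p [ 0.4891 -0.2328  0.1908] F [-0.6 -0.1 -2.6] w 0.0173
```

View pics/s23.png

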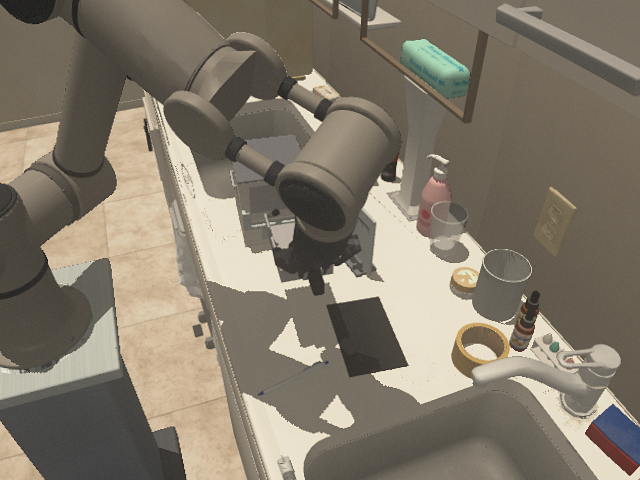

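View pics/t23.png

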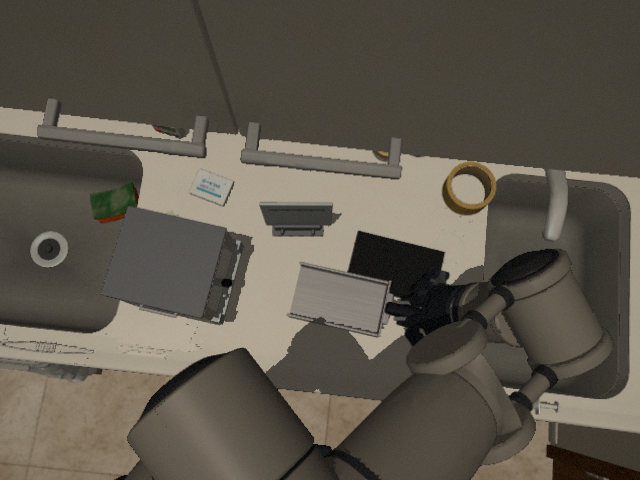

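View pics/w23.png

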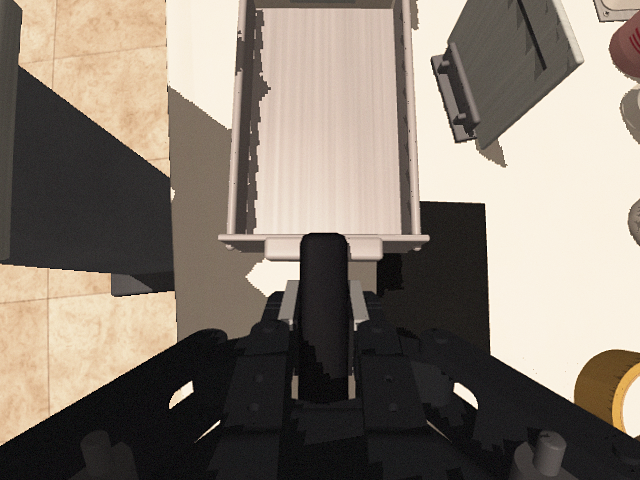

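The torch's dark end pokes out under the flap at top px (226,283) and side (276,212). Locating it in the box frame so I can push it in with the nose.

Run:
```python
from meas import *
s=snap("top"); P=cloud(s); Q=(P-BO)@Rz(BA); print("cam",((np.array([.3759,-.1142,1.1665])-BO)@Rz(BA)).round(3))
for v in range(274,292,2):
    print(v,[ (int(u),*(Q[v,u]*1e3).round(0)) for u in range(218,242,3)])
cv2.imwrite("pics/t24z.png",cv2.resize(s["img"][225:335,190:270],(436,600),interpolation=cv2.INTER_CUBIC)[:,:,::-1])
```

```text
cam [-0.287  0.125  1.166]
274 [(218, np.float64(-57.0), np.float64(-20.0), np.float64(5.0)), (221, np.float64(-63.0), np.float64(-21.0), np.float64(7.0)), (224, np.float64(-80.0), np.float64(-14.0), np.float64(69.0)), (227, np.float64(-85.0), np.float64(-16.0), np.float64(69.0)), (230, np.float64(-91.0), np.float64(-17.0), np.float64(70.0)), (233, np.float64(-95.0), np.float64(-18.0), np.float64(65.0)), (236, np.float64(-90.0), np.float64(-28.0), np.float64(1.0)), (239, np.float64(-96.0), np.float64(-29.0), np.float64(0.0))]
276 [(218, np.float64(-63.0), np.float64(-13.0), np.float64(33.0)), (221, np.float64(-64.0), np.float64(-17.0), np.float64(5.0)), (224, np.float64(-81.0), np.float64(-11.0), np.float64(71.0)), (227, np.float64(-87.0), np.float64(-12.0), np.float64(70.0)), (230, np.float64(-91.0), np.float64(-14.0), np.float64(64.0)), (233, np.float64(-97.0), np.float64(-15.0), np.float64(68.0)), (236, np.float64(-91.0), np.float64(-24.0), np.float64(-0.0)), (239, np.float64(-96.0), np.float64(-26.0), np.float64(-1.0))]
278 [(218, np.float64(-74.0), np.float64(-3.0), np.float64(8
[... 2735 characters left out ...]
np.float64(68.0)), (233, np.float64(-91.0), np.float64(-0.0), np.float64(0.0)), (236, np.float64(-96.0), np.float64(-2.0), np.float64(-2.0)), (239, np.float64(-102.0), np.float64(-3.0), np.float64(0.0))]
290 [(218, np.float64(-65.0), np.float64(10.0), np.float64(4.0)), (221, np.float64(-82.0), np.float64(15.0), np.float64(67.0)), (224, np.float64(-87.0), np.float64(14.0), np.float64(67.0)), (227, np.float64(-92.0), np.float64(12.0), np.float64(64.0)), (230, np.float64(-98.0), np.float64(12.0), np.float64(67.0)), (233, np.float64(-92.0), np.float64(3.0), np.float64(-0.0)), (236, np.float64(-97.0), np.float64(2.0), np.float64(-3.0)), (239, np.float64(-104.0), np.float64(1.0), np.float64(3.0))]
```

View pics/t24z.png

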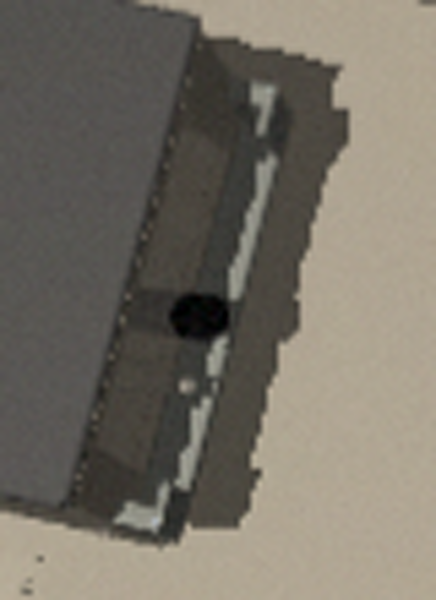

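View pics/s23z.png

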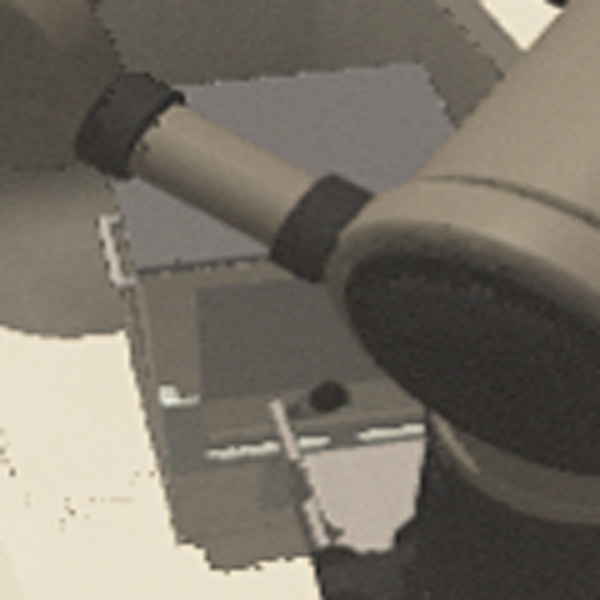

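Two ends rest on the sill: the torch's (its end face centred near x=-97, y=4, z≈92 mm in the box frame) and a thermometer tip (zoom 188,385). I'll locate the tip too.

Run:
```python
from meas import *
s=snap("top"); P=cloud(s); Q=(P-BO)@Rz(BA); g=s["img"].sum(2)
for v in range(290,302):
    print(v,[ (int(u),int(g[v,u]),*(Q[v,u]*1e3).round(0).astype(int).tolist()) for u in range(215,229,2)])
```

```text
290 [(215, 193, -60, 12, 7), (217, 203, -62, 10, 2), (219, 184, -67, 10, 5), (221, 200, -82, 15, 68), (223, 176, -86, 15, 69), (225, 183, -89, 14, 67), (227, 178, -93, 13, 71)]
291 [(215, 186, -73, 20, 75), (217, 190, -64, 13, 6), (219, 183, -80, 18, 71), (221, 190, -83, 17, 70), (223, 180, -87, 17, 71), (225, 181, -89, 15, 67), (227, 173, -93, 15, 68)]
292 [(215, 187, -74, 22, 77), (217, 195, -78, 21, 76), (219, 188, -80, 20, 73), (221, 177, -84, 19, 74), (223, 176, -87, 18, 68), (225, 177, -90, 17, 68), (227, 180, -94, 17, 70)]
293 [(215, 188, -75, 24, 77), (217, 200, -79, 23, 80), (219, 199, -83, 23, 84), (221, 172, -84, 21, 72), (223, 183, -87, 20, 66), (225, 178, -90, 19, 65), (227, 182, -94, 18, 69)]
294 [(215, 208, -75, 25, 75), (217, 192, -79, 25, 80), (219, 202, -83, 25, 84), (221, 203, -88, 25, 92), (223, 246, -92, 24, 95), (225, 229, -91, 21, 66), (227, 177, -95, 20, 68)]
295 [(215, 200, -76, 27, 76), (217, 199, -80, 27, 82), (219, 206, -84, 26, 84), (221, 191, -88, 26, 89), (223, 410, -94, 26, 99), (225, 319, -96, 25, 93), (227, 185, -95, 22, 67)]
296 [(215, 190, -75, 29,
[... 348 characters left out ...]
, -64, 27, 8), (217, 186, -67, 26, 6), (219, 186, -82, 30, 67), (221, 179, -87, 30, 73), (223, 172, -89, 28, 66), (225, 180, -93, 28, 71), (227, 434, -97, 27, 70)]
299 [(215, 205, -64, 29, 7), (217, 193, -79, 33, 66), (219, 192, -84, 32, 74), (221, 180, -86, 31, 69), (223, 179, -90, 30, 69), (225, 249, -94, 30, 69), (227, 432, -97, 29, 69)]
300 [(215, 203, -64, 30, 4), (217, 196, -80, 35, 68), (219, 187, -83, 34, 65), (221, 182, -87, 33, 70), (223, 173, -91, 33, 72), (225, 424, -94, 31, 66), (227, 440, -97, 30, 65)]
301 [(215, 200, -65, 32, 6), (217, 199, -81, 37, 71), (219, 168, -84, 36, 68), (221, 172, -87, 35, 68), (223, 181, -91, 34, 67), (225, 437, -94, 33, 66), (227, 426, -98, 32, 67)]
```

Both ends lie at about x=-96, z=95 mm and slope ~45° down into the box. I'll push them down and in with the nose tilted 45°, over the sill.

Run:
```python
from meas import *
p,r=lip_pose(-.20,.17,20); bot.movel(p,.15,r)
p,r=lip_pose(-.135,.136,45); bot.movel(p,.15,r); st("pre")
for a in ((-.110,.110),(-.097,.096),(-.090,.087),(-.084,.079),(-.077,.073),(-.070,.068),(-.060,.060)):
    p,r=lip_pose(*a,45); bot.movel(p,.05,r); st(str(a))
    if np.linalg.norm(bot.get_force())>25: print("STOP"); break
snap("side","s25"); snap("wrist","w25")
```

```text
pre t 69.02 p [ 0.5054 -0.0787  0.2796] F [ 0.3 -0.2 -2.4] w 0.0172
(-0.11, 0.11) t 69.89 p [ 0.5085 -0.0529  0.2546] F [-0.2 -1.5 -3. ] w 0.0175
(-0.097, 0.096) t 70.42 p [ 0.5098 -0.0398  0.2402] F [ 0.1 -0.4 -3.3] w 0.0172
(-0.09, 0.087) t 70.8 p [ 0.5104 -0.0328  0.231 ] F [-0.   0.8 -3.2] w 0.0171
(-0.084, 0.079) t 71.15 p [ 0.511  -0.0268  0.2229] F [ 0.3  0.2 -3.3] w 0.0174
(-0.077, 0.073) t 71.48 p [ 0.5121 -0.0197  0.2171] F [ 1.  -0.2 -2.3] w 0.0171
(-0.07, 0.068) t 71.81 p [ 0.5132 -0.0178  0.2178] F [ -6.4 -17.   26.3] w 0.0172
STOP
```

View pics/w25.png

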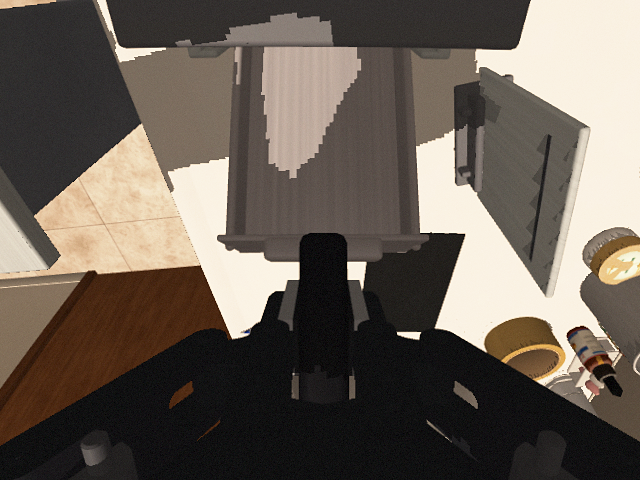

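View pics/s25.png

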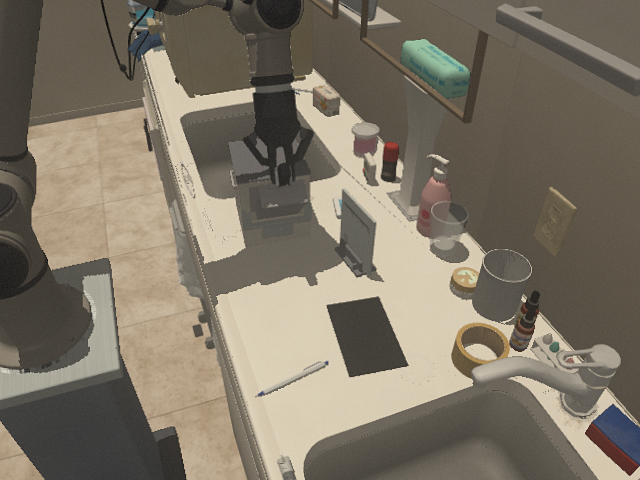

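It met ~30 N up and back, so the underside is probably touching the sill or the torch. Backing off a little and looking.

Run:
```python
from meas import *
p,r=lip_pose(-.085,.088,45); bot.movel(p,.05,r); st("back")
p,r=lip_pose(-.13,.135,45); bot.movel(p,.1,r); st("back2")
p,r=lip_pose(-.22,.17,0); bot.movel(p,.2,r); bot.sleep(.3); st()
pan_tilt(snap("wrist","w26"))
s=snap("top","t26"); P=cloud(s); Q=(P-BO)@Rz(BA)
cv2.imwrite("pics/t26z.png",cv2.resize(s["img"][225:335,190:270],(436,600),interpolation=cv2.INTER_CUBIC)[:,:,::-1])
x,y,z=Q[...,0],Q[...,1],Q[...,2]
m=(x<-.079)&(x>-.12)&(abs(y)<.052)&(z>.078)&(z<.15)
for c,stt in comps(m,4): print(stt,(np.nanmedian(Q[c],0)*1e3).round(0),(np.nanmin(Q[c],0)*1e3).round(0),(np.nanmax(Q[c],0)*1e3).round(0))
```

```text
back t 72.56 p [ 0.511  -0.0278  0.232 ] F [-0.1  0.2 -3.4] w 0.0175
back2 t 73.36 p [ 0.5059 -0.0725  0.2789] F [ 0.8  0.8 -2.9] w 0.0172
 t 74.71 p [ 0.4888 -0.233   0.2008] F [ 0.3 -0.1 -3.4] w 0.0171
walltop z(mm) by x [(-50, np.float64(29.4)), (-30, np.float64(29.4)), (-10, np.float64(29.2)), (10, np.float64(29.2)), (30, np.float64(29.1)), (50, np.float64(28.8))]
```

View pics/t26z.png

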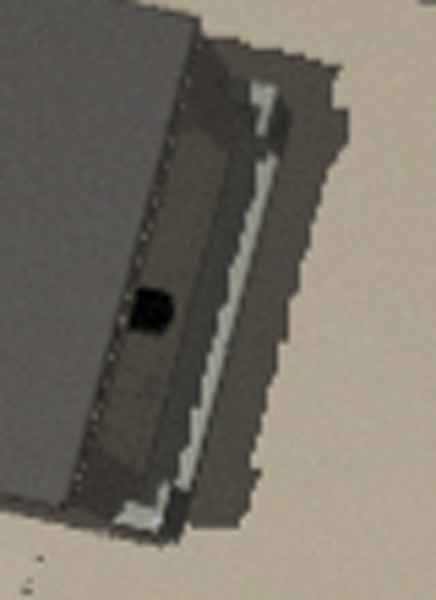

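Run:
```python
from meas import *
s=snap("top"); P=cloud(s); Q=(P-BO)@Rz(BA)
for v in (262,270,276,280,282,284,288,295):
    print(v,[ (int(u),*(Q[v,u]*1e3).round(0).astype(int).tolist()) for u in range(205,230,3)])
```

```text
262 [(205, -65, -13, 177), (208, -71, -14, 180), (211, -74, -16, 175), (214, -80, -16, 178), (217, -84, -18, 174), (220, -55, -43, 8), (223, -60, -45, 2), (226, -66, -46, 7), (229, -84, -38, 71)]
270 [(205, -69, 0, 177), (208, -73, -1, 176), (211, -78, -2, 177), (214, -82, -4, 174), (217, -54, -27, 8), (220, -59, -28, 6), (223, -64, -30, 5), (226, -82, -22, 72), (229, -87, -23, 70)]
276 [(205, -72, 10, 179), (208, -76, 9, 178), (211, -81, 8, 179), (214, -84, 5, 170), (217, -62, -12, 35), (220, -68, -13, 35), (223, -79, -10, 69), (226, -84, -12, 67), (229, -89, -13, 65)]
280 [(205, -73, 16, 176), (208, -77, 15, 175), (211, -83, 14, 178), (214, -84, 11, 161), (217, -72, 0, 77), (220, -76, -2, 69), (223, -81, -3, 69), (226, -85, -5, 62), (229, -92, -5, 71)]
282 [(205, -73, 19, 175), (208, -78, 18, 177), (211, -83, 17, 176), (214, -68, 5, 78), (217, -74, 4, 79), (220, -78, 2, 74), (223, -83, 1, 74), (226, -88, 0, 74), (229, -93, -2, 68)]
284 [(205, -74, 22, 174), (208, -79, 21, 177), (211, -84, 20, 178), (214, -68, 8, 74), (217, -74, 7, 76), (220, -78, 5, 69), (223, -83, 4, 69), (226, -89, 3, 72), (229, -93, 1, 68)]
288 [(205, -76, 29, 176), (208, -82, 28, 180), (211, -84, 26, 166), (214, -56, 8, 4), (217, -62, 7, 3), (220, -80, 13, 72), (223, -84, 11, 66), (226, -90, 10, 69), (229, -95, 9, 68)]
295 [(205, -79, 40, 178), (208, -84, 39, 175), (211, -66, 28, 65), (214, -72, 27, 69), (217, -78, 26, 69), (220, -84, 25, 73), (223, -88, 23, 67), (226, -93, 22, 68), (229, -9223372036854775808, -9223372036854775808, -9223372036854775808)]<stdin>:4: RuntimeWarning: invalid value encountered in cast
```

The torch's tail is now just inside, at x≈-76, z≈77 mm, and still on the sill edge with a thermometer tip beside it. I'll skim the nose over the sill, finding it by touch, and push both further in.

Run:
```python
from meas import *
TH=20; t=np.radians(TH)
p,r=lip_pose(-.13,.12,TH); bot.movel(p,.15,r); st("pre")
p,r=lip_pose(-.088,.085,TH); bot.movel(p,.08,r); bot.sleep(.2); st("over sill")
f0=np.mean([bot.get_force() for _ in range(1)],0)
z=.085; zc=None
while z>.066:
    z-=.0015; p,r=lip_pose(-.086,z,TH); bot.movel(p,.03,r); f=np.array(bot.get_force())
    print(round(z,4),f.round(1))
    if f[2]-f0[2]>3.5: zc=z; break
print("contact",zc)
```

```text
pre t 75.75 p [ 0.5004 -0.1243  0.2077] F [ 0.2  0.1 -2.9] w 0.017
over sill t 76.78 p [ 0.5053 -0.0825  0.1731] F [-0.9  0.4 -3.1] w 0.0173
0.0835 [-0.2  0.1 -4. ]
0.082 [-0.1 -0.  -3.1]
0.0805 [-0.3  0.4 -2.9]
0.079 [ 0.4  0.9 -3.6]
0.0775 [-0.4  0.  -3.6]
0.076 [-0.6  0.  -3.5]
0.0745 [ 0.1 -0.  -3.3]
0.073 [ 0.5  0.4 -2.8]
0.0715 [ 0.8  0.5 -2.7]
0.07 [-0.7 -2.3  1.5]
contact 0.06999999999999999
```

Run:
```python
from meas import *
TH=20; t=np.radians(TH)
p,r=lip_pose(-.086,.0735,TH); bot.movel(p,.03,r); st("raise")
for x in (-.082,-.078,-.074,-.070,-.066,-.062,-.058):
    z=.0735-max(0,x+.080)*np.tan(t)
    p,r=lip_pose(x,z,TH); bot.movel(p,.04,r); st(f"{x} {z:.4f}")
    if np.linalg.norm(np.array(bot.get_force())-[0,0,-3.2])>22: print("STOP"); break
snap("wrist","w27"); s=snap("top","t27")
cv2.imwrite("pics/t27z.png",cv2.resize(s["img"][225:335,190:270],(436,600),interpolation=cv2.INTER_CUBIC)[:,:,::-1])
```

```text
raise t 79.55 p [ 0.5052 -0.08    0.1611] F [ 0.5  0.6 -3.6] w 0.0174
-0.082 0.0735 t 79.8 p [ 0.5057 -0.0762  0.1612] F [-0.3 -2.6 -2.4] w 0.0171
-0.078 0.0728 t 80.05 p [ 0.5064 -0.0755  0.1619] F [ -5.1 -15.7   6.9] w 0.0175
-0.074 0.0713 t 80.31 p [ 0.5071 -0.0684  0.1596] F [ 1.4 -1.4 -0.7] w 0.0175
-0.07 0.0699 t 80.57 p [ 0.5072 -0.0634  0.1574] F [ 2.2  0.1 -1.3] w 0.0177
-0.066 0.0684 t 80.83 p [ 0.5075 -0.0595  0.1559] F [ 1.6  1.3 -1.4] w 0.0174
-0.062 0.0669 t 81.08 p [ 0.508  -0.0558  0.1546] F [ 0.9  1.3 -1.1] w 0.0174
-0.058 0.0655 t 81.34 p [ 0.5084 -0.052   0.1532] F [ 0.6 -0.4 -0.1] w 0.017
```

View pics/w27.png

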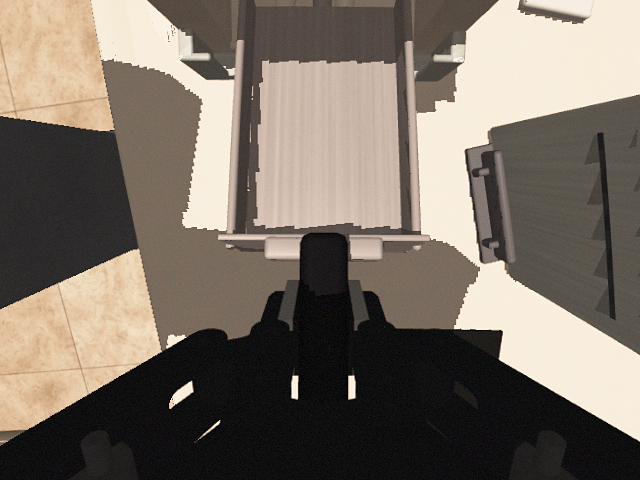

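The nose caught the sill step at ~16 N, then went over it and swept inside. Withdrawing to check.

Run:
```python
from meas import *
for a in ((-.058,.075,20),(-.09,.09,20),(-.13,.12,20),(-.22,.17,0)):
    p,r=lip_pose(*a); bot.movel(p,.12,r); st()
bot.sleep(.4)
pan_tilt(snap("wrist","w28")); s=snap("top","t28"); P=cloud(s); Q=(P-BO)@Rz(BA)
cv2.imwrite("pics/t28z.png",cv2.resize(s["img"][225:335,190:270],(436,600),interpolation=cv2.INTER_CUBIC)[:,:,::-1])
for v in (262,270,276,280,282,284,288,295):
    print(v,[ (int(u),*(np.nan_to_num(Q[v,u])*1e3).round(0).astype(int).tolist()) for u in range(211,227,3)])
```

```text
t 81.69 p [ 0.5083 -0.0527  0.1628] F [-0.1 -1.2 -3.4] w 0.0172
 t 82.13 p [ 0.5047 -0.0842  0.1776] F [-0.1  1.  -3. ] w 0.0172
 t 82.7 p [ 0.5003 -0.1235  0.2075] F [ 0.2  0.7 -4.1] w 0.0173
 t 83.78 p [ 0.4885 -0.233   0.2002] F [ 0.2  0.4 -3.3] w 0.0172
walltop z(mm) by x [(-50, np.float64(29.2)), (-30, np.float64(29.2)), (-10, np.float64(29.1)), (10, np.float64(29.1)), (30, np.float64(29.0)), (50, np.float64(28.8))]
262 [(211, -74, -16, 175), (214, -79, -16, 177), (217, -84, -18, 176), (220, -78, -27, 120), (223, -78, -31, 97), (226, -66, -46, 3)]
270 [(211, -78, -2, 177), (214, -83, -3, 177), (217, -78, -11, 131), (220, -78, -15, 104), (223, -78, -20, 78), (226, -82, -22, 70)]
276 [(211, -81, 7, 178), (214, -84, 6, 172), (217, -78, -2, 118), (220, -77, -7, 87), (223, -79, -10, 69), (226, -84, -12, 65)]
280 [(211, -82, 14, 175), (214, -84, 11, 162), (217, -78, 4, 107), (220, -78, -1, 81), (223, -81, -3, 70), (226, -86, -5, 68)]
282 [(211, -83, 17, 175), (214, -78, 11, 129), (217, -78, 6, 102), (220, -78, 2, 73), (223, -82, 0, 69), (226, -87, -1, 68)]
284 [(211, -84, 20, 179), (214, -77, 13, 117), (217, -78, 9, 96), (220, -68, 0, 20), (223, -83, 4, 70), (226, -88, 3, 69)]
288 [(211, -84, 26, 168), (214, -78, 19, 114), (217, -78, 15, 87), (220, -79, 12, 68), (223, -85, 11, 68), (226, -89, 9, 64)]
295 [(211, -77, 33, 120), (214, -78, 30, 97), (217, -64, 19, -1), (220, -83, 25, 71), (223, -89, 24, 73), (226, -94, 22, 69)]
```

View pics/t28z.png

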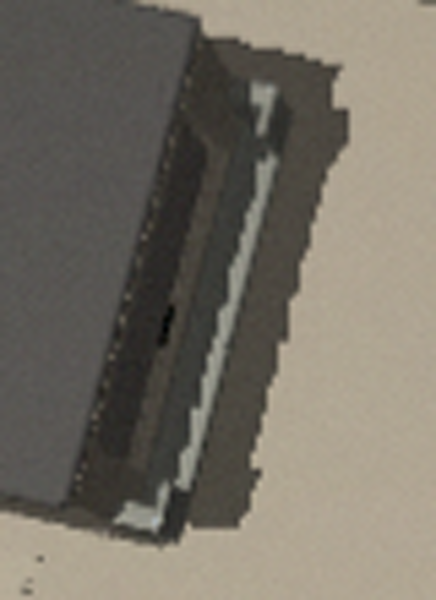

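View pics/w28.png

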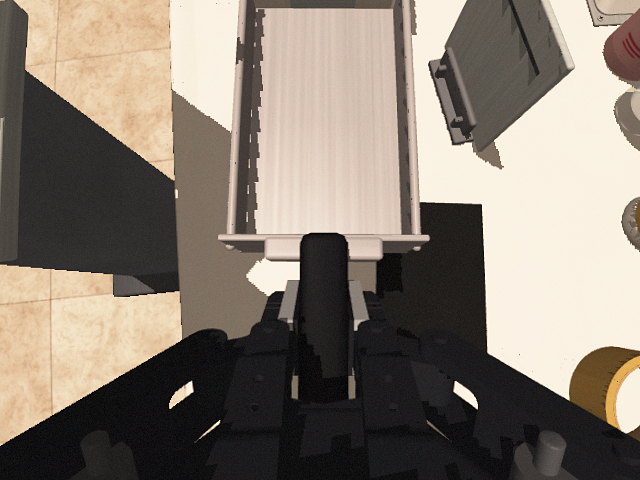

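The flap now reads x=-78 mm at every height, so it hangs shut. The torch end shows only low inside (z≈20 mm) through the slit, and the scoop is empty. Returning the scoop to its mat.

Run:
```python
from meas import *
R=Rz(np.radians(82.6)); o=np.array([.5962,-.2425,0])
p,r=scoop_pose(R,o+[0,0,.12]); bot.movel(p+[-.03,-.03,0],.2,r); bot.movel(p,.2,r); st("above")
s=snap("wrist","w29")
p,r=scoop_pose(R,o+[0,0,.03]); bot.movel(p,.1,r); bot.sleep(.2); st()
for z in (.01,.006,.0045,.0035,.003):
    p,r=scoop_pose(R,o+[0,0,z]); bot.movel(p,.03,r); st(str(z))
snap("top","t29")
```

```text
above t 85.58 p [ 0.5841 -0.339   0.1539] F [-0.2  0.1 -3.7] w 0.0174
 t 86.88 p [ 0.5837 -0.341   0.0638] F [-0.4 -0.8 -3. ] w 0.017
0.01 t 87.69 p [ 0.5835 -0.3408  0.0432] F [-0.   1.1 -2.7] w 0.0175
0.006 t 87.97 p [ 0.5833 -0.3406  0.0388] F [ 0.4  0.7 -2.5] w 0.0175
0.0045 t 88.22 p [ 0.5834 -0.3408  0.0375] F [-0.3  0.2 -3.3] w 0.0173
0.0035 t 88.47 p [ 0.5835 -0.3408  0.0367] F [-0.2  0.5 -2.2] w 0.0173
0.003 t 88.72 p [ 0.5836 -0.3409  0.0366] F [ 0.  -0.9  1.5] w 0.0169
```

View pics/t29.png

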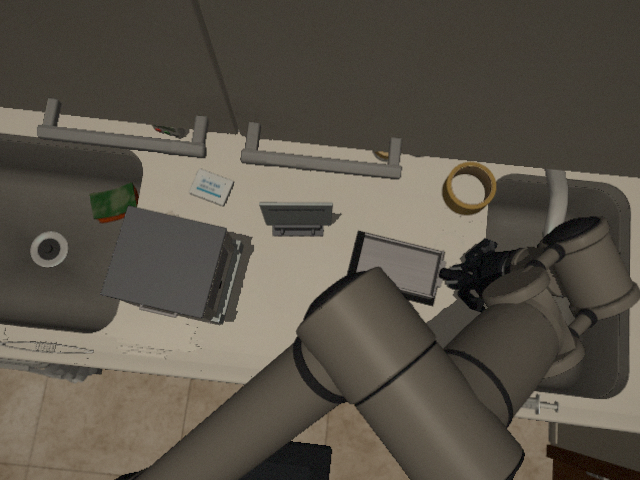

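Run:
```python
from meas import *
bot.command_gripper(.05); bot.sleep(.3); st("rel")
p=np.array(bot.get_position()); bot.movel(p+[0,0,.12],.1); bot.sleep(.2)
bot.movej([-1.476, 0.342, 1.524, -0, 1.275, -0.146]); bot.sleep(.5); st("home")
s=snap("top","t30"); snap("side","s30"); P=cloud(s); z=P[:,:,2]; np.savez("t30.npz",**s)
ok=(z>.058)&(z<.075)&(P[:,:,1]<-.3)&(P[:,:,1]>-.45)&(P[:,:,0]>.54)&(P[:,:,0]<.64)
for c,stt in comps(ok,40): print("handle",[np.round(x,4) for x in rect(P[c])],np.nanmedian(z[c]))
items(s,(.36,.75),(-.45,.03))
Q=(P-BO)@Rz(BA); m=(Q[...,2]>.08)&(Q[...,2]<.15)&(abs(Q[...,1])<.045)&(Q[...,0]>-.084)&(Q[...,0]<.0)
print("flap x",np.percentile(Q[m][:,0],[1,50,99]).round(4),m.sum()," slope",np.polyfit(Q[m][:,2],Q[m][:,0],1))
```

```text
rel t 89.49 p [ 0.5834 -0.3407  0.036 ] F [-0.   0.   0.3] w 0.0499
home t 93.33 p [ 0.1253 -0.51    0.2313] F [ 0.9 -0.6  0.2] w 0.0503
handle [array([ 0.5822, -0.3555]), np.float64(81.0987), np.float64(19.2743), np.float64(82.2367)] 0.06681625869659352
[443 195  41  22 174] [array([ 0.7284, -0.3589]), np.float64(82.2437), np.float64(24.9022), np.float64(76.6573)] [0.0162 0.0283]
[265 222  67  16 512] [array([ 0.6476, -0.0445]), np.float64(130.1198), np.float64(26.8364), np.float64(-82.5702)] [0.0117 0.0285]
[ 349  231   91   65 3054] [array([ 0.5995, -0.2342]), np.float64(166.6526), np.float64(94.0105), np.float64(78.4621)] [0.0071 0.017 ]
[345 278  86  27 358] [array([ 0.5475, -0.2281]), np.float64(162.7249), np.float64(17.3519), np.float64(81.0505)] [0.0069 0.0259]
[404 316  18  81 361] [array([ 0.4329, -0.2882]), np.float64(148.3022), np.float64(18.0953), np.float64(12.057)] [0.0077 0.0118]
[479 393  23  14 184] [array([ 0.3736, -0.4327]), np.float64(36.0375), np.float64(22.4378), np.float64(80.9972)] [0.0179 0.0235]
flap x [-0.0788 -0.0778 -0.0769] 273  slope [ 9.29905391e-05 -7.78029493e-02]
```

View pics/t30.png

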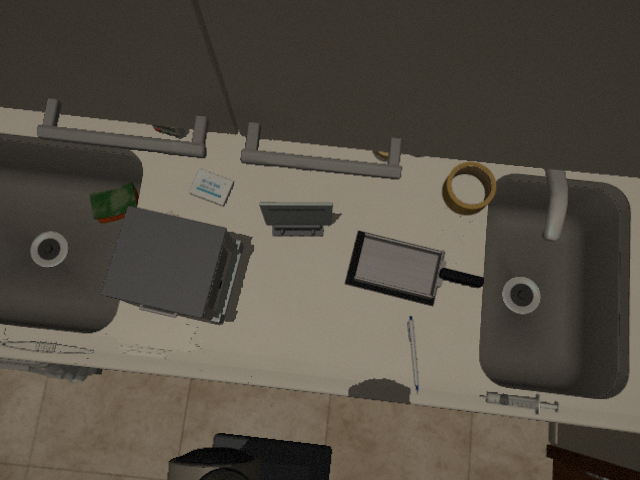

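View pics/s30.png

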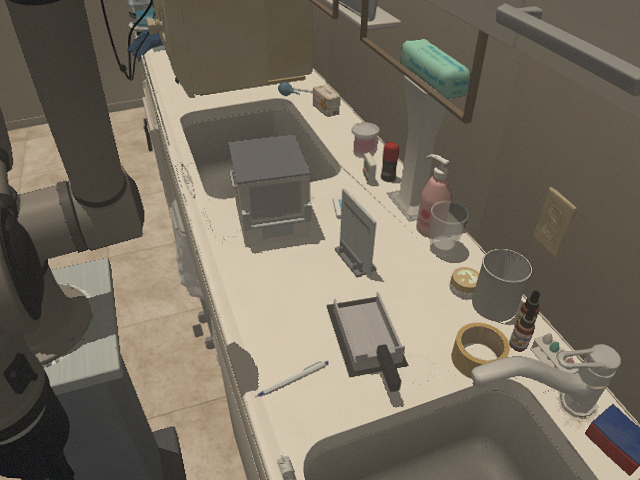

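All checks look right. The flap is vertical (slope ~0), the scoop is empty and flat on its mat, the shutter is in the rack, and the pen and gauze are where they were.

```bash
python3 -c "
from cell import bot
print(bot.finish_job(),bot.get_time())"
```

```text
the job is handed in; nothing more can be done
the job is handed in; nothing more can be done
```

The job is done and handed in at about 94 s of robot time. Two thermometers and one torch were present; all three are in the return box. I put the shutter in the rack, gathered them in the scoop, opened the flap with its nose and tipped them through, then set the empty scoop back on its mat.

**What went wrong on the way:**
- After the first tip, the torch end and a thermometer tip were left on the sill, holding the flap ajar. Two more pushes with the scoop's nose sent them in.
- During those pushes the nose pressed on the sill or the items, with up to about 32 N and 18 N at the wrist. That is below the 120 N limit.

**Last checks:**
- **Flap:** depth readings put it at x ≈ -78 mm with no slope, so it is shut.
- **Scoop:** empty and flat on the mat, with its handle at the expected height of 67 mm.
- **Shutter:** standing in the rack.
- **Pen and gauze:** they look unmoved in the camera images.
- **Inside the box:** I could not see all of it. The torch end showed low inside through the slit, and the thermometers are inferred to be in from being gone everywhere else.

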